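# Lock the cover of a microscope lamp house with its slotted screw

## Robot

A 6-joint arm with a two-finger parallel gripper is mounted at the origin on the work surface. World frame = base frame: x ahead of the robot, y to its left, z up, the work surface at z = 0. Lengths are in mm, angles in rad, forces in N, time in s.
With the tool pointing down it reaches from about 350 to 925 mm from the base axis. Payload 6.4 kg.
Tool frame: the origin (TCP) lies at the very end of the fingers, on their centre line; the grasp point (between the pads) lies 19 mm behind it; z points along the fingers, y is the direction in which the jaws open and shut (so a half turn about z gives the same grasp; the last joint's range is limited). The gripper opens to 85 mm and grips with 20 to 120 N. Pads are 22 mm wide; open, the fingers measure 114 mm over their backs; the gripper's body (76 mm by 85 mm) begins 54 mm behind the grasp point. The pads swing forward as they close: fully open they stand 13 mm farther back than shut.
Start: joints at [-1.281, 0.245, 1.558, -0, 1.339, -0.174], TCP at [290.784, -581.342, 231.29] pointing down, gripper open.
Joint ranges: [-3.13, 3.13], [-1.02, 2.26], [0.13, 2.54], [-0.95, 4.09], [0.21, 2.88], [-2.74, 2.74]. Speed limits (rad/s): [2.57, 2.57, 3.14, 3.14, 3.14, 3.14].

## Interface

Orientations are given as a unit quaternion [w, x, y, z].
In Python, from rig import arm, vision, ticket gives the robot as it stands.
- The arm moves only by the tool step_arm, never from a script. Its argument "plan" is a list of rows, each a list of 3 entries, a list of its own where there are three numbers: the shift along the tool's x, y, z as a fraction of full scale, then the turn, a rotation vector about the tool's x, y, z as a fraction of full scale, then the opening, from 0 (shut) to 1 (fully open). A call has 1 to 20 rows; each row shifts and turns the commanded pose from where the row before left it, along the tool's axes as they then stand; what a row does not reach is not made up. Full scale, the value 1, is 30 mm for a shift and 0.1 rad for a turn. A row lasts 1/10 s, in which the tool goes at most 50 mm and 8.59 degrees, less where a joint would pass 70% of its speed; a pose out of reach is approached as far as the arm can. A call with a number of a shift or a turn outside -1 to 1 is refused whole. A call with a gripper value outside its range is refused whole. The fingers move at their own pace and stop on an object; "squeeze" is the grip in N (left out, the last holds). Time passes only in rows, so rows that do not move let the fingers close. It gives the time, the measured TCP pose, the force and the opening at its end, in the units of the state.
- arm.state(): the state, without advancing time (a new reading comes with each control period).
- vision.capture(name): name is "scene" or "side" or "wrist"; returns the picture (420x560x3 uint8, red, green, blue); there is no depth.
- vision.camera_params(name): a dict with "fx", "fy", "cx", "cy" (pixels), "k1" (the pictures are not rectified: a ray, as slopes to the right and down, at radius r is drawn at 1 + k1 r^2 times it, then the intrinsics apply), "origin" and "rotation" of the camera in the world. Camera axes: x right, y up, looking along -z (the intrinsics and any distortion apply to the point x, -y, -z); pixel columns grow to the right and rows downward; lengths in mm; the calibration is good to about 2 mm. A picture is of the moment at which its call begins: read the wrist's pose just before it. camera_params takes no time and is no camera call; for the wrist camera it gives the pose at the moment of the call.
- ticket.job_done(): hands the job in, once; it reports no verdict.
The state is a dict: "time": time; "qpos": joint angles; "qvel": joint speeds; "tau": joint torques, N m; "tcp_pos": TCP position; "tool_rot": TCP orientation; "contact_force": force on the tool from outside, world axes, zero at the start; "wrist_torque": the same for the moment, N m; "finger_gap": finger opening in mm.
Only numpy, scipy, OpenCV 4.12 (cv2) and the standard library are available. Lean on these libraries where they do the work, as an engineer would, in place of code of your own. Each camera call takes 0.05 s, during which the arm holds its last target.

## Task

The lamp house has had its new bulb and its cover is shut but not locked: take the flat-blade driver (hexagonal handle) from the tool block, seat its blade in the cover's slotted spring-loaded screw, press the screw down gently and, keeping the blade seated all the way, turn it clockwise to its stop so that it springs back up locked. Then stand the driver back upright in the hole it came from and leave everything else alone.

Things in the scene. Friction and masses are not known exactly. Their poses are not given: they have to be found in the camera images.
- lamphouse: Lamp house standing on the bench, immovable: white ribbed box 130 (x) x 96 (y) mm, top of its black cover at 92 mm. Origin: centre of its underside; z up, +x towards the round lens flange, which stands out 20 mm. The slotted screw sits in a steel cup on the cover, at x = -36 mm, y = 0.
- cup (a point): Centre of the cup's mouth, 98 mm up, axes as the lamp house. Cup: ring 42 mm outside, 27 mm inside, rim 6 mm above the cover. In it the screw's steel head, 18 mm across, top 1.5 mm below the rim, slot 3 mm wide, 4 mm deep, right across. Its vertical axis lies off the cup's centre, up to 4.4 mm across the unlocked slot and 0.8 mm along it, unknown, and won't yield sideways: feel or look for it.
- screw (a joint): Turn of the screw, rad, growing clockwise from above: 0 to 0.09 unlocked, stop at 1.30. In the lamp house's frame the slot lies at the angle 1.22 - value, anticlockwise from +x. Bayonet: a cross pin sits in a notch at either end, so it turns only while pressed down 2.4 mm or more (turning takes about 0.06 N m); let go beyond 1.14, it springs up into the locked notch.
- press (a joint): How far the screw is pressed down, m: 0 up, 0.0038 bottomed (then rigid). Its spring pushes up with 5 N at 0, 10 N at 2.4 mm, 12.6 N at the bottom. Do not force it: keep the press under 14 N and the twist under 0.08 N m (blade forces adding up to more than 32 N damage the screw).
- driver: Flat-blade driver, 116 mm long, 0.13 kg, standing blade down in the block. Origin: middle of the blade's tip; z up the shaft. Blade 12 mm wide along x, 2 mm thick along y; shaft 9 mm round; from 50 to 112 mm a black hexagonal handle, 28 mm across flats, two of them facing +y and -y, parallel to the blade. The handle's underside rests on the block, so the tip hangs 10 mm over the bench.
- blade (a point): Middle of the driver's blade tip, axes as the driver.
- grip (a point): Point on the driver's axis in the handle, 78 mm from the tip, where it is well gripped.
- block: Wooden tool block, fixed, 56 (x) x 160 (y) x 60 mm, origin: centre of its underside. Two round through holes of 19 mm, on its y axis 50 mm either side of the middle; the flat driver stands in one, the other driver in the other, either way round.
- keydriver: Bystander: slimmer driver with a round waisted handle 20 mm thick, 106 mm long, in the block's other hole. Origin: foot of the tool, on its axis, 10 mm over the bench.
- oil: Bystander: amber bottle 32 mm across, 66 mm tall. Origin: centre of its underside.
- ring: Bystander: steel ring 44 mm across, 20 mm tall. Origin: centre of its underside.
- slidebox: Bystander: flat slide box 87 x 102 x 35 mm. Origin: centre of its underside.
There are look-alikes about, which are no part of the job. Leave any orange look-alike of the driver alone.

How it is judged:
By the outcome, as a careful person would: the job done as asked, in the order asked, and still so for the second after the job is handed in, with the robot touching nothing.
It also fails if it takes over 72 s, if anything falls off the work surface, if the arm or the gripper's body presses on something with over 40 N, if the wrist force passes 120 N, or if a joint passes its speed limit or range.

## Working session

There is one attempt and no reset: what is moved stays moved. The work goes in short steps, Python scripts to look and compute and a tool call to move; the robot and the scene stay as the last step left them, time stands still between calls to the robot, and variables do not carry over. Pictures are saved under pics/ and viewed, and the job is handed in when it is done.

Besides the shell and the picture viewer there is one more tool, called after "Call:" as a command line: name --argument value ..., lists and objects as JSON in quotes. step_arm: Moves the arm, as the interface text tells. Its arguments: {"type":"object","properties":{"plan":{"type":"array"},"squeeze":{"type":"number"}},"required":["plan"]}

```bash
ls; mkdir -p pics; cat > h.py <<'E'
import numpy as np, cv2
from rig import arm, vision, ticket
def cap(n,f):
    p=vision.camera_params(n); im=vision.capture(n); cv2.imwrite('pics/'+f+'.png',im[:,:,::-1]); np.save('pics/'+f+'.npy',np.array([p],dtype=object),allow_pickle=True); return im,p
def load(f): return cv2.imread('pics/'+f+'.png')[:,:,::-1], np.load('pics/'+f+'.npy',allow_pickle=True)[0]
def ray(p,u,v):
    d=np.array([(u-p['cx'])/p['fx'],(v-p['cy'])/p['fy']]); x=d.copy()
    for _ in range(30): x=d/(1+p['k1']*(x@x))
    return np.array(p['origin']),np.array(p['rotation'])@np.array([x[0],-x[1],-1])
def atz(p,u,v,z):
    o,r=ray(p,u,v); return o+r*(z-o[2])/r[2]
def proj(p,X):
    c=np.array(p['rotation']).T@(np.asarray(X,float)-np.array(p['origin'])); s=np.array([c[0],-c[1]])/-c[2]
    s=s*(1+p['k1']*(s@s)); return np.array([p['fx']*s[0]+p['cx'],p['fy']*s[1]+p['cy']])
def crop(f,u0,v0,u1,v1,k,out):
    im=cv2.imread('pics/'+f+'.png')[v0:v1,u0:u1]; cv2.imwrite('pics/'+out+'.png',cv2.resize(im,None,fx=k,fy=k,interpolation=cv2.INTER_CUBIC))
E
python3 - <<'E'
from h import *
for n in ['scene','side','wrist']:
    im,p=cap(n,n+'0'); print(n,p)
print(arm.state())
E
```

```text
pics
scene {'fx': 427.57130321433425, 'fy': 427.57130321433425, 'cx': 279.99110996373037, 'cy': 215.85945617085477, 'k1': 0.03385144988317588, 'origin': array([ 999.2648098 , -482.01882959,  622.9753951 ]), 'rotation': array([0.85950795, 0.40012803, 0.12910494, 0.29064679])}
side {'fx': 492.9412491419967, 'fy': 492.9412491419967, 'cx': 282.0352627361794, 'cy': 207.20286272557905, 'k1': -0.0096115422524154, 'origin': array([400.13241206, 874.45972671, 946.70780814]), 'rotation': array([-0.13451224, -0.04896513,  0.38196066,  0.91302515])}
wrist {'fx': 358.9185315227266, 'fy': 358.9185315227266, 'cx': 277.09728802448666, 'cy': 206.75834547029612, 'k1': -0.05975761966244242, 'origin': array([ 351.67660355, -551.39253229,  372.66644851]), 'rotation': array([ 0.84300033, -0.11431689,  0.07174932, -0.52070542])}
{'time': 0.15, 'qpos': array([-1.28114779e+00,  2.45683936e-01,  1.55876298e+00, -1.09609698e-05,
        1.33870341e+00, -1.74133542e-01]), 'qvel': array([ 0.00047018, -0.00137095, -0.00349036,  0.00283596,  0.00082018,
        0.00206533]), 'tau': array([ 4.79192859e-04, -4.29988718e+01, -3.26550150e+01, -1.31070483e-04,
        3.56531804e-03,  1.02567230e-05]), 'tcp_pos': array([ 290.62222532, -580.91706633,  230.39850793]), 'tool_rot': array([-7.77230324e-04,  9.73232954e-01,  2.29819516e-01, -5.02823225e-05]), 'contact_force': array([ 0.93646065,  0.96991136, -0.31055671]), 'wrist_torque': array([ 0.00767618, -0.00867209, -0.02278596]), 'finger_gap': 85.5207546838099}
```

```bash
sed -i "s/np.array(p\['rotation'\])/RM(p)/g" h.py; cat >> h.py <<'E'
from scipy.spatial.transform import Rotation as Ro
def RM(p):
    q=p['rotation']; return Ro.from_quat([q[1],q[2],q[3],q[0]]).as_matrix()
E
python3 - <<'E'
import cv2
for n in ['scene0','side0','wrist0']:
    im=cv2.imread(f'pics/{n}.png'); cv2.imwrite(f'pics/{n}b.png',cv2.resize(im,(800,600),interpolation=cv2.INTER_CUBIC))
E
```

```text
(no output)
```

View pics/scene0b.png

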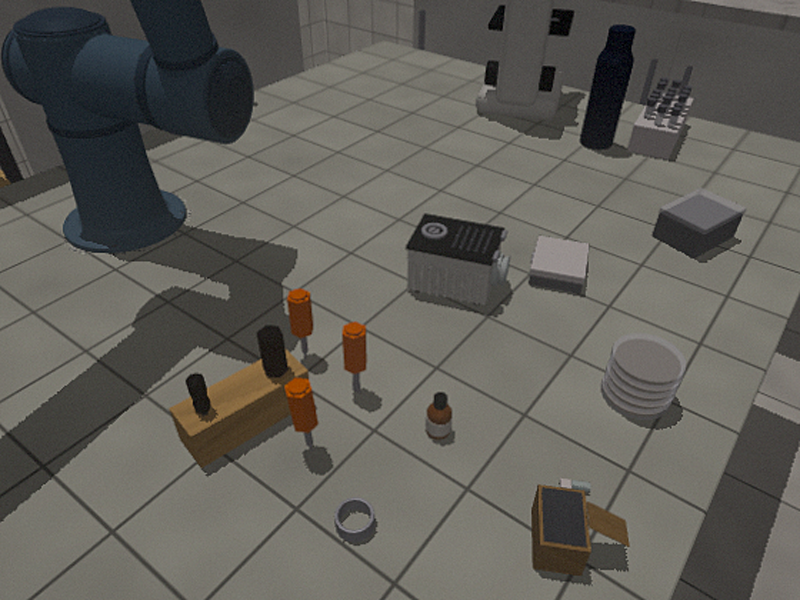

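View pics/side0b.png

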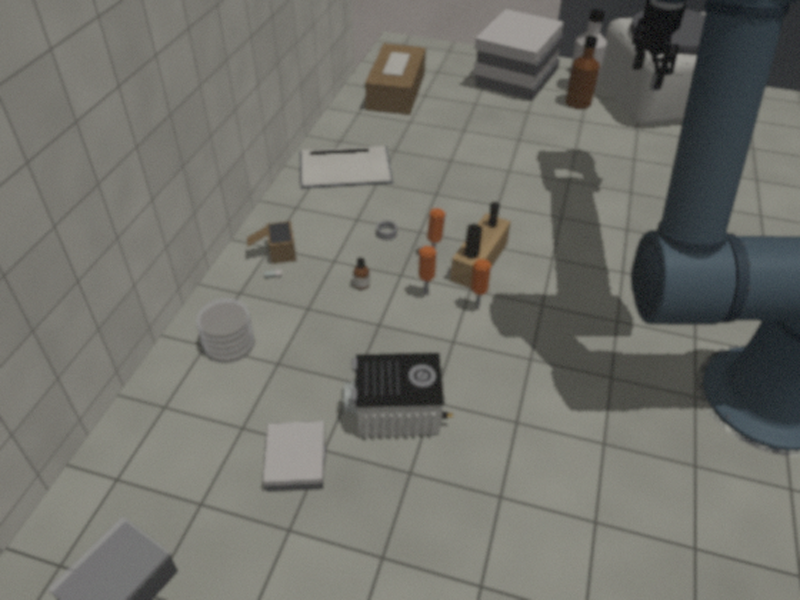

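View pics/wrist0b.png

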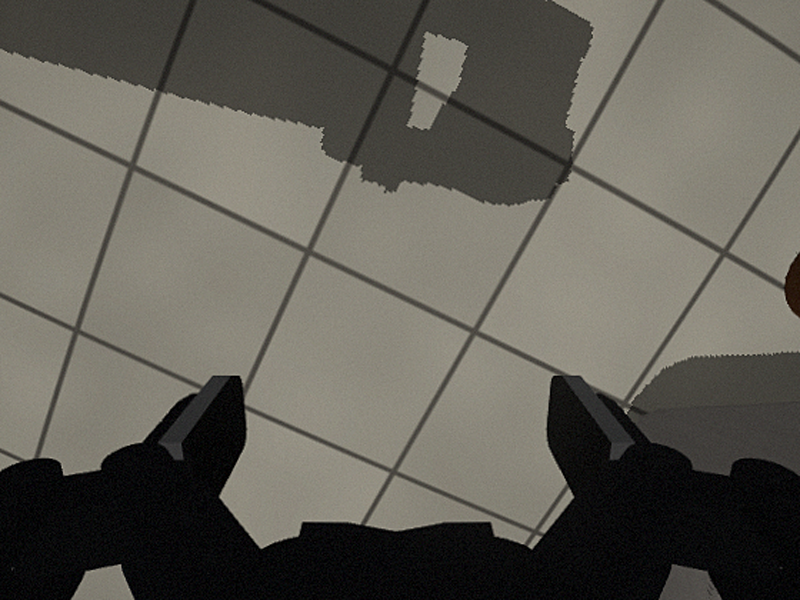

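Scene: block at (240,415), thick black driver at its right/far end (272,350), slim one at (198,393), three orange look-alikes around; lamp house cover at (455,240) with cup (433,230).

```bash
python3 - <<'E'
from h import *
crop('scene0',110,190,290,335,4.4,'sc_block'); crop('scene0',275,140,375,220,8,'sc_lamp'); crop('side0',290,130,370,205,8,'sd_block'); crop('side0',230,235,330,315,8,'sd_lamp')
E
```

```text
(no output)
```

View pics/sc_block.png

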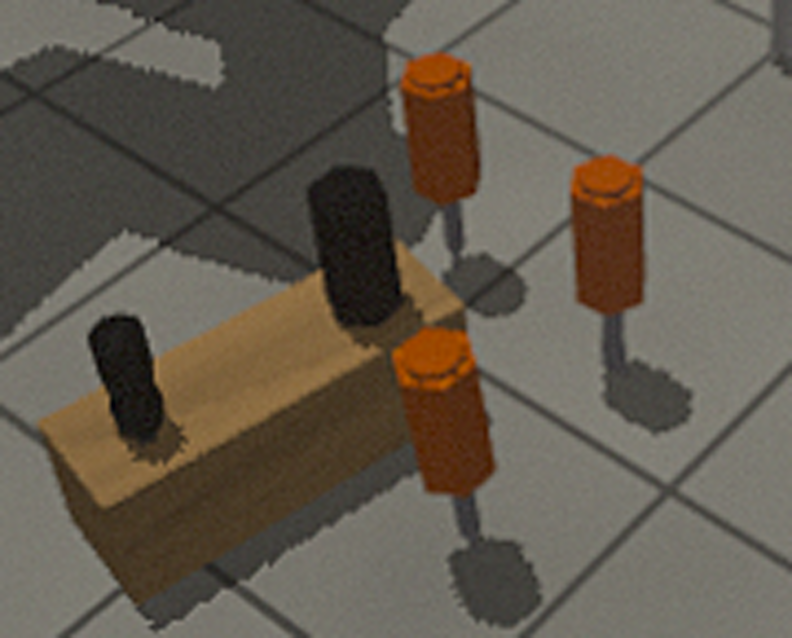

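View pics/sc_lamp.png

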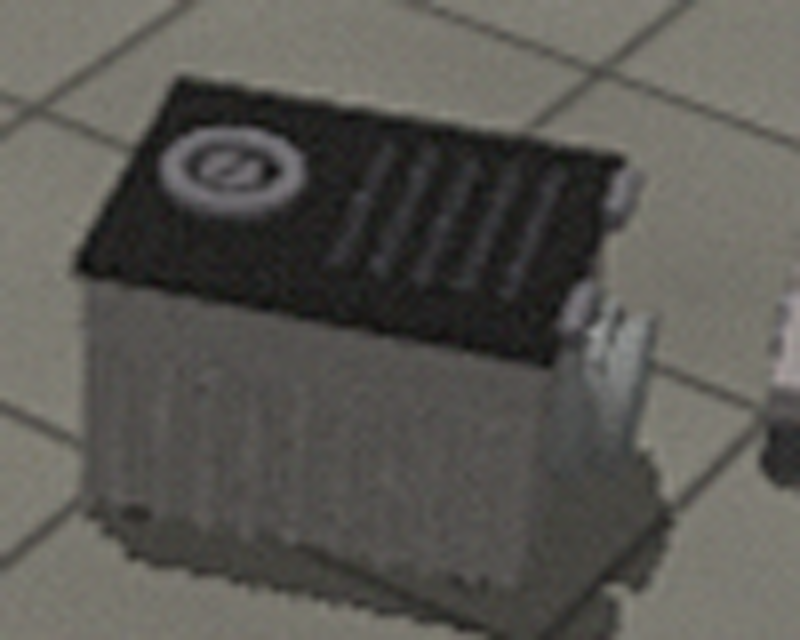

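View pics/sd_block.png

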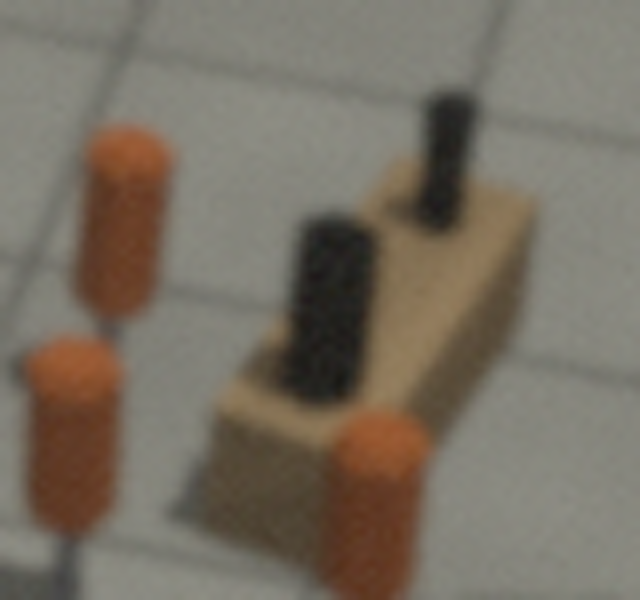

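View pics/sd_lamp.png

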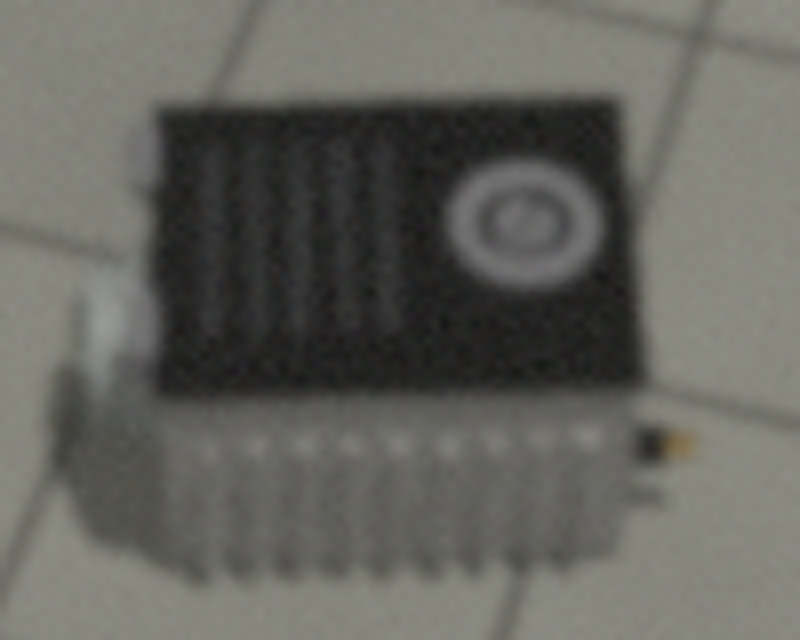

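```bash
python3 - <<'E'
from h import *
_,ps=load('scene0');_,pd=load('side0')
S=lambda a:(110+a[0]/4.4,190+a[1]/4.4); D=lambda a:(290+a[0]/8,130+a[1]/8)
SL=lambda a:(275+a[0]/8,140+a[1]/8); DL=lambda a:(230+a[0]/8,235+a[1]/8)
def tri(a,b):
    o1,r1=ray(ps,*a);o2,r2=ray(pd,*b); r1/=np.linalg.norm(r1); r2/=np.linalg.norm(r2)
    t=np.linalg.lstsq(np.c_[r1,-r2],o2-o1,rcond=None)[0]; a=o1+r1*t[0];b=o2+r2*t[1]; return ((a+b)/2).round(1),np.linalg.norm(a-b).round(1)
print('block'); 
for c in [(40,425),(105,508),(465,305),(400,240)]: print(atz(ps,*S(c),60).round(1))
for c in [(218,405),(345,440),(535,205),(395,160)]: print(' sd',atz(pd,*D(c),60).round(1))
print('lampS'); 
for c in [(180,78),(625,158),(550,362),(78,272)]: print(atz(ps,*SL(c),92).round(1))
print('lampD')
for c in [(155,103),(620,98),(645,388),(158,395)]: print(atz(pd,*DL(c),92).round(1))
print('cup',atz(ps,*SL((233,170)),98),atz(pd,*DL((525,223)),98),tri(SL((233,170)),DL((525,223))))
for n,a,b in [('A',(437,72),(380,430)),('B',(607,175),(75,355)),('C',(433,345),(130,140)),('drv',(345,180),(338,225)),('key',(120,325),(452,100))]: print(n,tri(S(a),D(b)))
E
```

```text
block
[ 500.2 -262.1   60. ]
[ 551.8 -272.3   60. ]
[ 584.8 -117.1   60. ]
[ 536.3 -106.    60. ]
 sd [ 580.2 -114.5   60. ]
 sd [ 535.3 -110.    60. ]
 sd [ 496.7 -253.5   60. ]
 sd [ 550.1 -264.    60. ]
lampS
[513.6 238.1  92. ]
[638.4 281.   92. ]
[671.8 182.8  92. ]
[549.3 139.8  92. ]
lampD
[667.4 191.   92. ]
[541.4 150.3  92. ]
[509.8 246.9  92. ]
[633.2 287.   92. ]
cup [558.87642628 199.45094292  98.        ] [554.21140778 206.8187874   98.        ] (array([555.3, 204.2,  94.3]), np.float64(0.9))
A (array([518. , -58.5, 113.1]), np.float64(1.1))
B (array([619.2, -64.5, 113.6]), np.float64(0.2))
C (array([ 630. , -175.1,  116. ]), np.float64(1.4))
drv (array([ 549.8, -139.4,  126.2]), np.float64(0.0))
key (array([ 529.5, -235.4,  112.3]), np.float64(1.1))
```

Call:
step_arm --plan '[[[0.4, -0.31, 0], [0, 0, 0], 1], [[0.8, -0.62, 0], [0, 0, 0], 1], [[0.8, -0.62, 0], [0, 0, 0], 1], [[0.8, -0.62, 0], [0, 0, 0], 1], [[0.8, -0.62, 0], [0, 0, 0], 1], [[0.8, -0.62, 0], [0, 0, 0], 1], [[0.8, -0.62, 0], [0, 0, 0], 1], [[0.8, -0.62, 0], [0, 0, 0], 1], [[0.8, -0.62, 0], [0, 0, 0], 1], [[0.8, -0.62, 0], [0, 0, 0], 1], [[0.8, -0.62, 0], [0, 0, 0], 1], [[0.8, -0.62, 0], [0, 0, 0], 1], [[0.8, -0.62, 0], [0, 0, 0], 1], [[0.8, -0.62, 0], [0, 0, 0], 1], [[0.8, -0.62, 0], [0, 0, 0], 1], [[0.4, -0.31, 0], [0, 0, 0], 1], [[0, 0, 0], [0, 0, 0], 1], [[0, 0, 0], [0, 0, 0], 1]]'

```text
time: 1.95
tcp_pos: [487.7, -170.9, 231.2]
tool_rot: [0.0, 0.973, 0.23, -0.0]
contact_force: [-0.2, -0.1, -0.1]
finger_gap: 85.0
```

```bash
cat >> h.py <<'E'
def pose():
    s=arm.state(); q=s['tool_rot']; R=Ro.from_quat([q[1],q[2],q[3],q[0]]).as_matrix()
    print('t',round(s['time'],2),'tcp',s['tcp_pos'].round(2),'a',np.degrees(np.arctan2(R[1,0],R[0,0])).round(2),'zax',R[:,2].round(4),'F',s['contact_force'].round(2),'M',s['wrist_torque'].round(3),'gap',round(s['finger_gap'],2),'q6',s['qpos'][5].round(3)); return s,R
def big(f):
    im=cv2.imread(f'pics/{f}.png'); cv2.imwrite(f'pics/{f}b.png',cv2.resize(im,(800,600),interpolation=cv2.INTER_CUBIC))
E
python3 - <<'E'
from h import *
pose(); im,p=cap('wrist','w1'); big('w1'); print(p['origin'],RM(p)[:,2], proj(p,[550,-139,122]))
E
```

```text
t 1.95 tcp [ 487.68 -170.88  231.22] a 26.6 zax [-3.e-04 -3.e-04 -1.e+00] F [-0.19 -0.11 -0.07] M [-0.018 -0.027  0.01 ] gap 84.96 q6 0.55
[ 548.69152739 -141.10652603  373.55106449] [0.23978873 0.12010021 0.96336769] [275.18024259 104.09499422]
```

View pics/w1b.png

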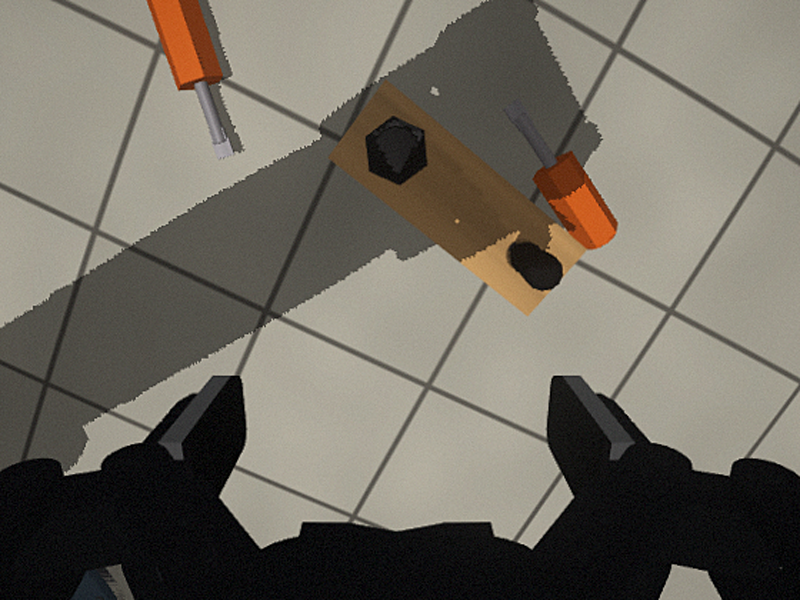

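```bash
python3 - <<'E'
from h import *
crop('w1',215,45,425,225,3.8,'w1c');crop('w1',248,72,308,137,10,'w1d')
im=cv2.imread('pics/w1d.png'); cv2.imwrite('pics/w1d.png',np.clip(im.astype(float)*4,0,255).astype('uint8'))
E
```

```text
(no output)
```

View pics/w1c.png

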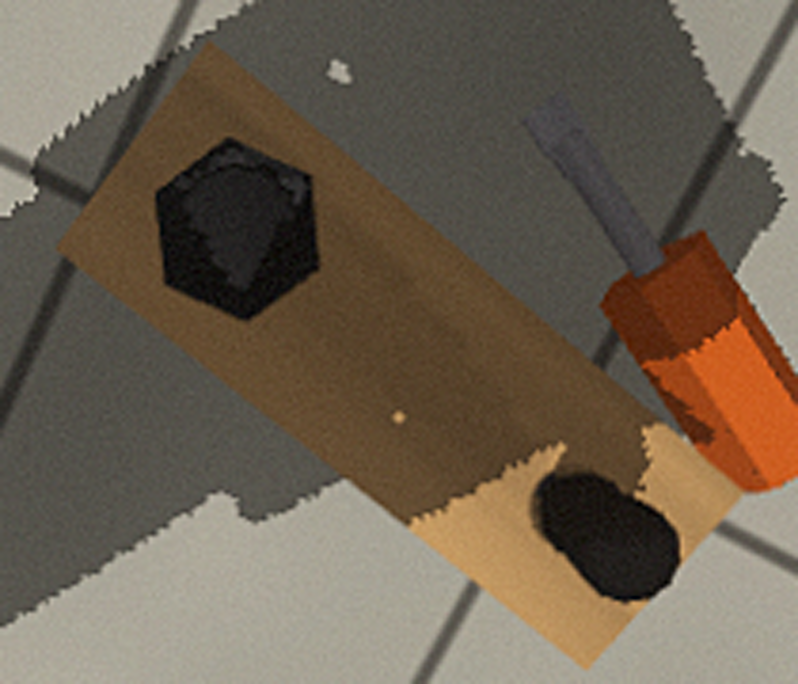

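View pics/w1d.png

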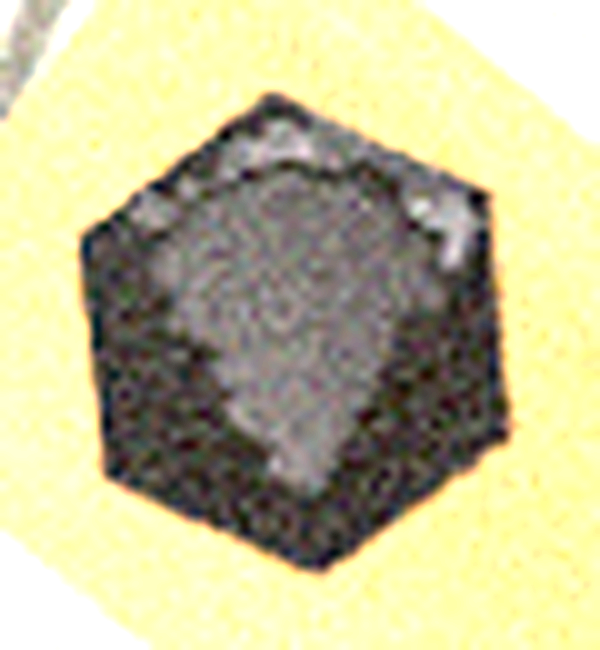

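```bash
python3 - <<'E'
from h import *
_,p=load('w1')
V=np.array([atz(p,248+u/10-0.0,72+v/10,122)[:2] for u,v in [(272,92),(492,190),(510,437),(320,572),(105,475),(80,235)]])
c=V.mean(0); print(c,V-c)
d=V-c; print(np.hypot(*d.T)); an=np.degrees(np.arctan2(d[:,1],d[:,0])); print(an, an%60, np.degrees(np.angle(np.exp(6j*np.radians(an)).mean()))/6%60)
B=np.array([atz(p,215+u/3.8,45+v/3.8,60)[:2] for u,v in [(208,42),(60,245),(585,667),(742,492)]]); print(B,B.mean(0))
for i in range(4):
    e=B[(i+1)%4]-B[i]; print(np.hypot(*e),np.degrees(np.arctan2(e[1],e[0])))
E
```

```text
[ 549.91793512 -140.91144279] [[ 13.37543788   8.53440258]
 [ 14.3585045   -7.48858595]
 [  0.5005772  -16.04007938]
 [-13.4163622   -8.53444254]
 [-14.15746025   7.5502889 ]
 [ -0.66069714  15.9784164 ]]
[15.86626503 16.19399799 16.04788847 15.90080137 16.04495382 15.99207027]
[  32.54053392  -27.54400432  -88.21249918 -147.53866485  151.92863655
   92.36779441] [32.54053392 32.45599568 31.78750082 32.46133515 31.92863655 32.36779441] 32.256996035534144
[[ 582.61724069 -117.36605477]
 [ 529.59261545 -106.78016019]
 [ 496.74276972 -261.67102611]
 [ 550.60334217 -273.05653937]] [ 539.88899201 -189.71844511]
54.07099079934672 168.7098413615705
158.33601205226458 -101.97408198461801
55.05080541676558 -11.935960565235042
158.94784267411453 78.38049730769346
```

Call:
step_arm --plan '[[[0, 0, 0], [0, 0, -0.99], 0.6], [[0.46, 0.052, 0.5], [0, 0, 0], 0.6], [[0.46, 0.052, 0.5], [0, 0, 0], 0.6], [[0.46, 0.052, 0.5], [0, 0, 0], 0.6], [[0.46, 0.052, 0.5], [0, 0, 0], 0.6], [[0.45, 0.052, 0.5], [0, 0, 0], 0.6], [[0, 0, 0], [0, 0, 0], 0.6], [[0, 0, 0], [0, 0, 0], 0.6], [[0, 0, 0], [0, 0, 0], 0.6]]'

```text
time: 2.9
tcp_pos: [550.2, -141.7, 157.2]
tool_rot: [0.001, 0.961, 0.277, 0.0]
contact_force: [0.1, -0.9, 0.3]
finger_gap: 51.4
```

```bash
python3 - <<'E'
from h import *
pose(); im,p=cap('wrist','w2'); big('w2'); cap('scene','s2'); crop('s2',110,150,310,300,4,'s2c')
E
```

```text
t 2.9 tcp [ 550.17 -141.74  157.23] a 32.18 zax [ 1.1e-03 -8.0e-04 -1.0e+00] F [ 0.07 -0.86  0.32] M [ 0.025 -0.036  0.004] gap 51.39 q6 0.558
```

View pics/w2b.png

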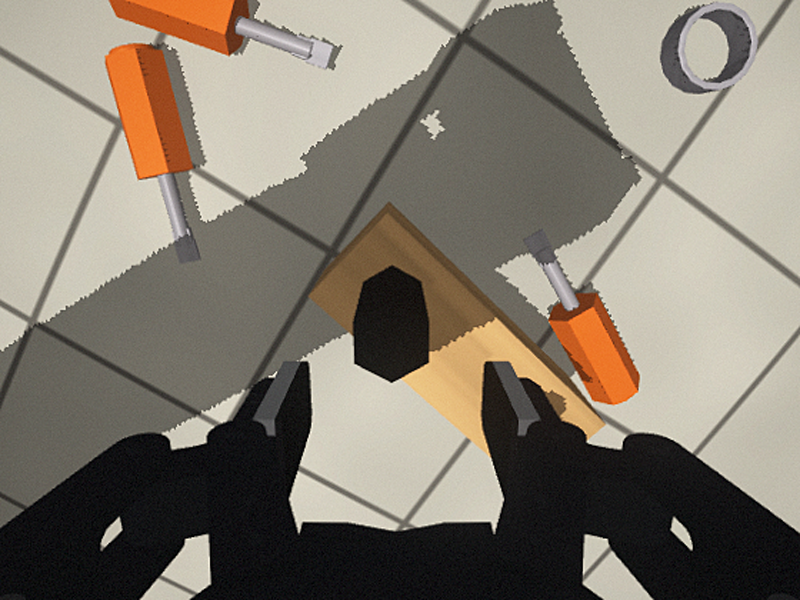

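View pics/s2c.png

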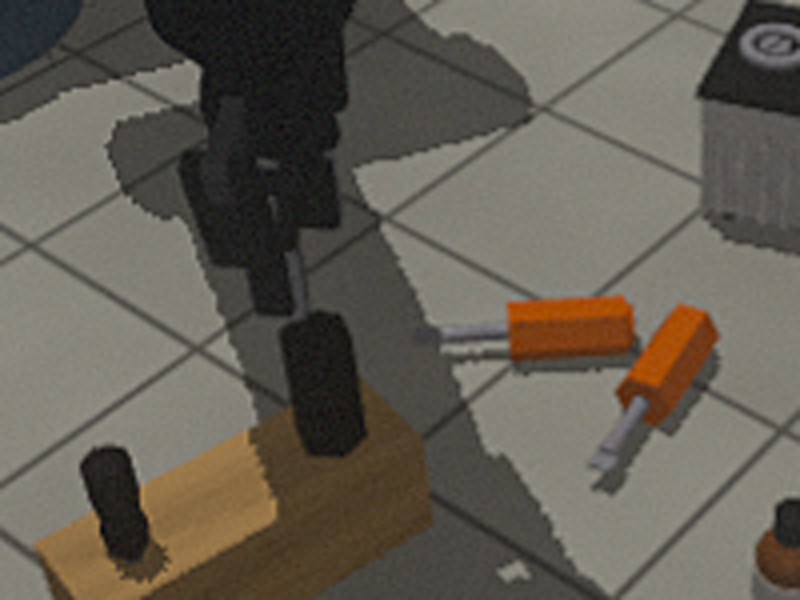

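Call:
step_arm --plan '[[[0, -0.02, 0.45], [0, 0, 0], 0.6], [[0, 0, 0.5], [0, 0, 0], 0.6], [[0, 0, 0.5], [0, 0, 0], 0.6], [[0, 0, 0.5], [0, 0, 0], 0.6], [[0, 0, 0.5], [0, 0, 0], 0.6], [[0, 0, 0.48], [0, 0, 0], 0.6], [[0, 0, 0], [0, 0, 0], 0.6], [[0, 0, 0], [0, 0, 0], 0.6], [[0, 0, 0], [0, 0, 0], 0.6]]'

```text
time: 3.9
tcp_pos: [550.6, -140.5, 69.2]
tool_rot: [0.001, 0.961, 0.278, 0.001]
contact_force: [0.6, 0.6, 0.7]
finger_gap: 51.0
```

```bash
python3 - <<'E'
from h import *
pose(); im,p=cap('wrist','w3'); big('w3')
E
```

```text
t 3.9 tcp [ 550.55 -140.5    69.18] a 32.25 zax [ 1.4e-03 -7.0e-04 -1.0e+00] F [0.55 0.56 0.66] M [ 0.01  -0.01   0.002] gap 51.0 q6 0.559
```

View pics/w3b.png

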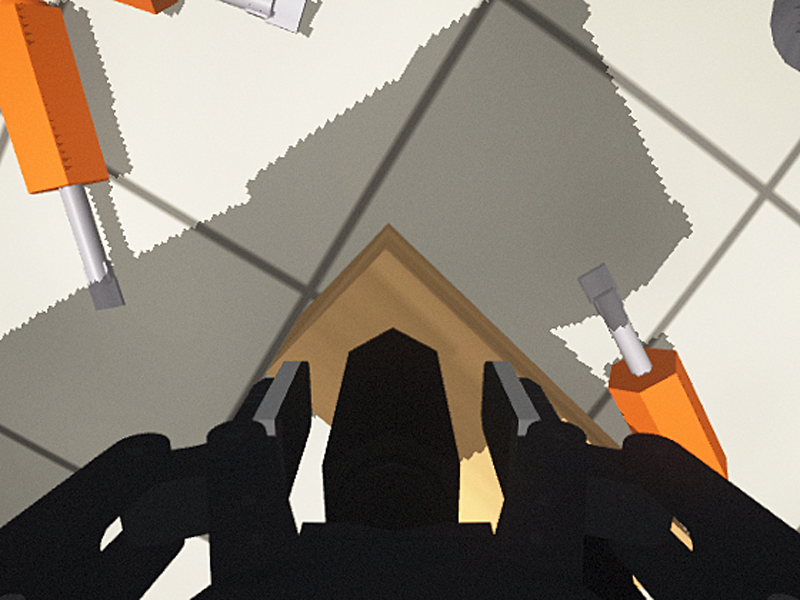

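Driver handle sits centred between the jaws (393,430), flats parallel to the pads. Grip at 60 N and lift.

Call:
step_arm --plan '[[[0, 0, 0], [0, 0, 0], 0.4], [[0, 0, 0], [0, 0, 0], 0.3], [[0, 0, 0], [0, 0, 0], 0.2], [[0, 0, 0], [0, 0, 0], 0], [[0, 0, 0], [0, 0, 0], 0], [[0, 0, 0], [0, 0, 0], 0], [[0, 0, 0], [0, 0, 0], 0], [[0, 0, 0], [0, 0, 0], 0]]' --squeeze 70

```text
time: 4.75
tcp_pos: [550.5, -140.5, 69.2]
tool_rot: [0.0, 0.961, 0.278, 0.0]
contact_force: [-0.2, -0.2, 6.4]
finger_gap: 27.0
```

```bash
python3 - <<'E'
from h import *
pose()
E
```

```text
t 4.75 tcp [ 550.46 -140.48   69.23] a 32.25 zax [ 1.2e-03 -6.0e-04 -1.0e+00] F [-0.25 -0.24  6.44] M [0.072 0.128 0.048] gap 27.03 q6 0.559
```

Call:
step_arm --plan '[[[0, 0, -0.2], [0, 0, 0], 0], [[0, 0, -0.4], [0, 0, 0], 0], [[0, 0, -0.5], [0, 0, 0], 0], [[0, 0, -0.5], [0, 0, 0], 0], [[0, 0, -0.5], [0, 0, 0], 0], [[0, 0, -0.6], [0, 0, 0], 0], [[0, 0, -0.6], [0, 0, 0], 0], [[0, 0, -0.6], [0, 0, 0], 0], [[0, 0, -0.6], [0, 0, 0], 0], [[0, 0, -0.5], [0, 0, 0], 0], [[0, 0, 0], [0, 0, 0], 0], [[0, 0, 0], [0, 0, 0], 0], [[0, 0, 0], [0, 0, 0], 0]]'

```text
time: 6.05
tcp_pos: [549.2, -139.9, 217.2]
tool_rot: [-0.001, 0.961, 0.278, -0.001]
contact_force: [-0.3, -0.3, -1.7]
finger_gap: 27.5
```

```bash
python3 - <<'E'
from h import *
s,R=pose(); t=s['tcp_pos'];
im,p=cap('wrist','w4'); big('w4')
_,p=cap('scene','s4'); tip=t-[0,0,59.2]; u,v=proj(p,tip).astype(int); print(u,v); crop('s4',u-30,v-60,u+30,v+20,8,'s4c')
_,p=cap('side','d4'); u,v=proj(p,tip).astype(int); print(u,v); crop('d4',u-30,v-60,u+30,v+20,8,'d4c')
E
```

```text
t 6.05 tcp [ 549.22 -139.89  217.19] a 32.24 zax [-0.002  0.001 -1.   ] F [-0.26 -0.34 -1.7 ] M [ 0.004 -0.025  0.022] gap 27.49 q6 0.559
185 216
333 148
```

View pics/w4b.png

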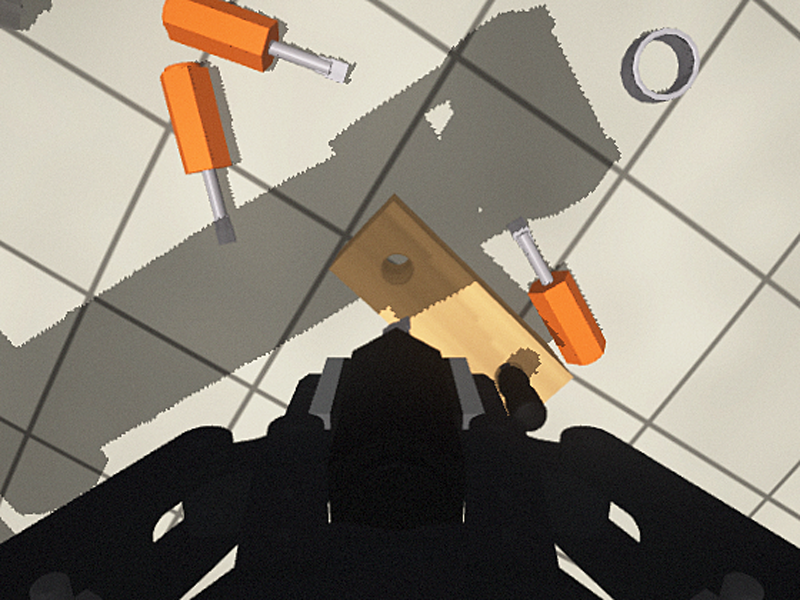

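View pics/s4c.png

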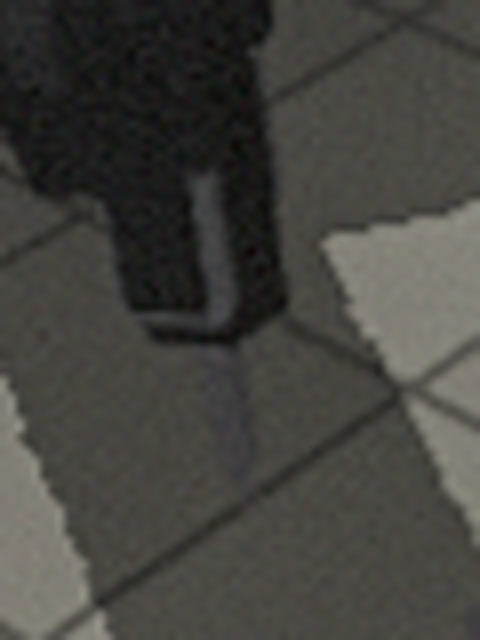

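View pics/d4c.png

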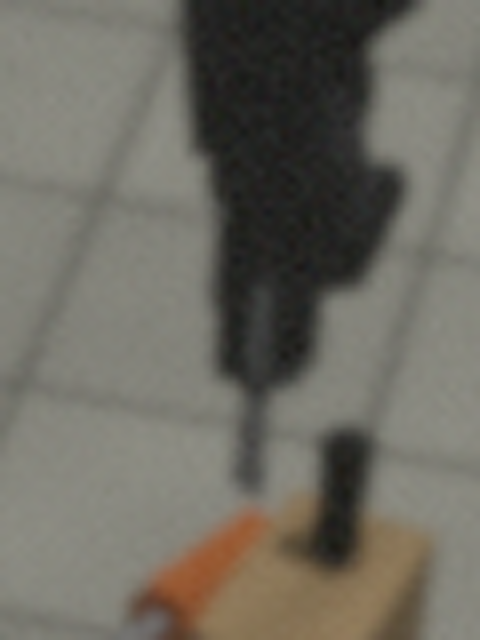

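Call:
step_arm --plan '[[[0, 0, 0], [0, 0, -1], 0], [[0, 0, 0], [0, 0, -1], 0], [[0, 0, 0], [0, 0, -1], 0], [[0, 0, 0], [0, 0, -1], 0], [[0, 0, 0], [0, 0, -1], 0], [[0, 0, 0], [0, 0, -1], 0], [[0, 0, 0], [0, 0, -1], 0], [[0, 0, 0], [0, 0, -1], 0], [[0, 0, 0], [0, 0, -1], 0], [[0, 0, 0], [0, 0, -1], 0], [[0, 0, 0], [0, 0, -1], 0], [[0, 0, 0], [0, 0, -1], 0], [[0, 0, 0], [0, 0, -1], 0], [[0, 0, 0], [0, 0, -1], 0], [[0, 0, 0], [0, 0, -1], 0], [[0, 0, 0], [0, 0, -1], 0], [[0, 0, 0], [0, 0, -1], 0], [[0, 0, 0], [0, 0, -1], 0], [[0, 0, 0], [0, 0, -1], 0], [[0, 0, 0], [0, 0, -1], 0]]'

```text
time: 8.2
tcp_pos: [549.6, -140.1, 217.7]
tool_rot: [-0.001, 0.283, 0.959, 0.0]
contact_force: [-0.1, -0.3, -0.4]
finger_gap: 26.9
```

```bash
python3 - <<'E'
from h import *
s,R=pose(); t=s['tcp_pos'];
im,p=cap('wrist','w5'); print(proj(p,t-[0,0,59.2])); crop('w5',240,200,320,260,10,'w5c')
_,p=cap('scene','s5'); tip=t-[0,0,59.2]; u,v=proj(p,tip).astype(int); crop('s5',u-30,v-60,u+30,v+20,8,'s5c')
_,p=cap('side','d5'); u,v=proj(p,tip).astype(int); crop('d5',u-30,v-60,u+30,v+20,8,'d5c')
a=[cv2.imread(f'pics/{f}.png') for f in ['s5c','d5c']]; cv2.imwrite('pics/sd5.png',np.clip(np.hstack(a)[:600,:800]*1.5,0,255).astype('uint8'))
E
```

```text
t 8.2 tcp [ 549.64 -140.11  217.71] a 147.07 zax [-1.1e-03  5.0e-04 -1.0e+00] F [-0.07 -0.31 -0.44] M [ 0.004  0.03  -0.016] gap 26.95 q6 -1.445
[277.74201047 225.22663498]
```

View pics/w5c.png

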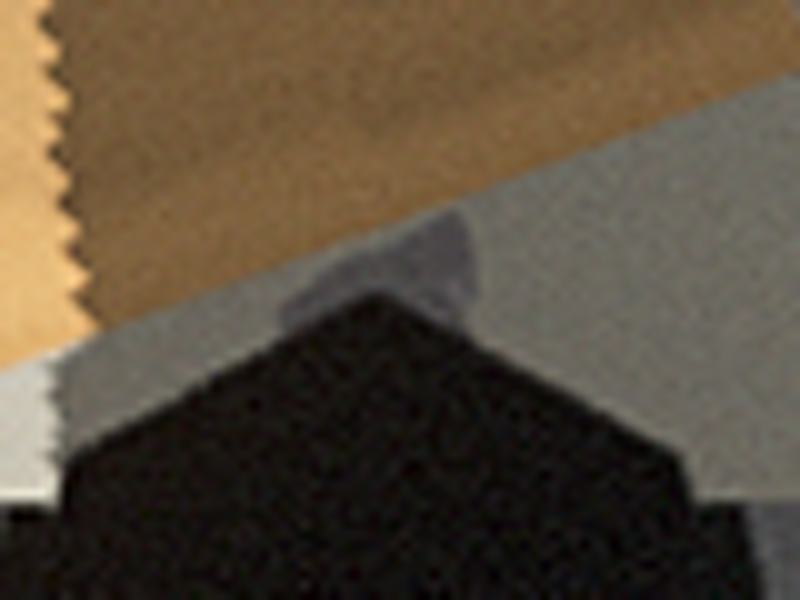

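View pics/sd5.png

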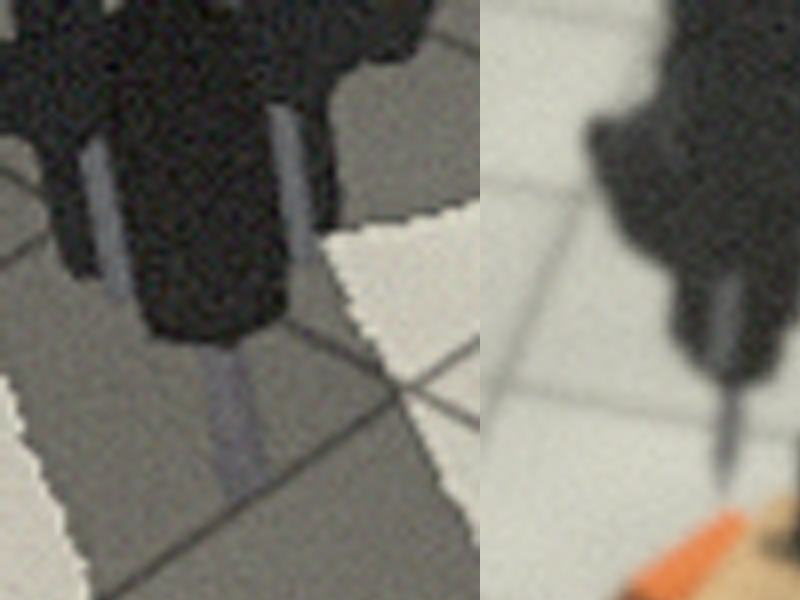

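Call:
step_arm --plan '[[[0.22, 0.4, 0], [0, 0, 0], 0], [[0.44, 0.81, 0], [0, 0, 0], 0], [[0.44, 0.81, 0], [0, 0, 0], 0], [[0.44, 0.81, 0], [0, 0, 0], 0], [[0.44, 0.81, 0], [0, 0, 0], 0], [[0.44, 0.81, 0], [0, 0, 0], 0], [[0.44, 0.81, 0], [0, 0, 0], 0], [[0.44, 0.81, 0], [0, 0, 0], 0], [[0.44, 0.81, 0], [0, 0, 0], 0], [[0.44, 0.81, 0.2], [0, 0, 0], 0], [[0.44, 0.81, 0.2], [0, 0, 0], 0], [[0.44, 0.81, 0.2], [0, 0, 0], 0], [[0.2, 0.4, 0.2], [0, 0, -0.2], 0], [[0, 0, 0], [0, 0, 0], 0], [[0, 0, 0], [0, 0, 0], 0], [[0, 0, 0], [0, 0, 0], 0]]'

```text
time: 9.95
tcp_pos: [577.4, 189.0, 194.7]
tool_rot: [0.0, 0.276, 0.961, -0.0]
contact_force: [0.6, 0.7, -1.4]
finger_gap: 27.1
```

```bash
python3 - <<'E'
from h import *
s,R=pose(); t=s['tcp_pos'];
im,p=cap('wrist','w6'); print(proj(p,t-[0,0,59.2])); crop('w6',160,60,400,240,3.3,'w6c')
E
```

```text
t 9.95 tcp [577.36 189.02 194.75] a 147.9 zax [ 5.e-04 -3.e-04 -1.e+00] F [ 0.58  0.68 -1.41] M [-0.035 -0.022 -0.009] gap 27.09 q6 -0.88
[277.74109725 225.00471639]
```

View pics/w6c.png

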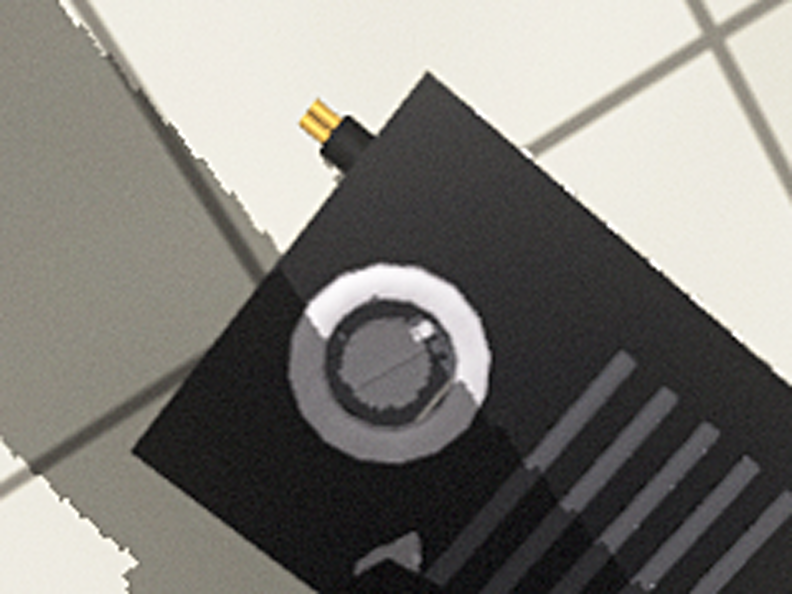

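```bash
python3 - <<'E'
from h import *
crop('w6',242,134,317,204,10.5,'w6d')
im=cv2.imread('pics/w6d.png'); cv2.imwrite('pics/w6d.png',np.clip(im.astype(float)*1.6,0,255).astype('uint8'))
E
```

View pics/w6d.png

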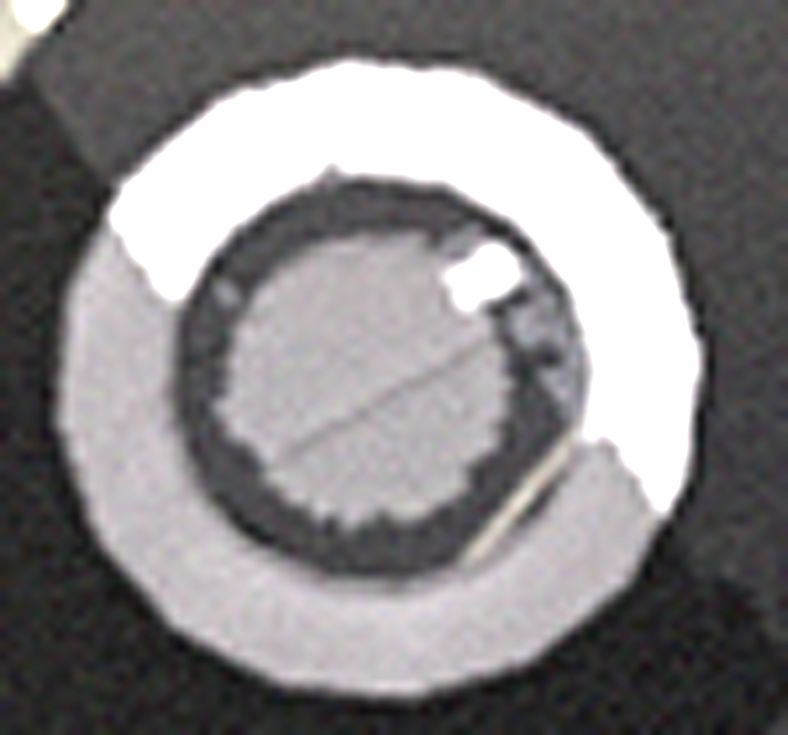

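```bash
python3 - <<'E'
from h import *
im,p=load('w6'); g=im[134:204,242:317].astype(float).mean(2); 
c=im[146:190,252:302].astype(float).mean(2)
print(np.percentile(c,[5,50,95]))
o=np.clip((cv2.resize(cv2.GaussianBlur(c,(0,0),0.6),None,fx=15,fy=13.6*15/13.6,interpolation=cv2.INTER_CUBIC)-60)/(140-60)*255,0,255)
print(c[20:40,5:35].mean())
cv2.imwrite('pics/w6e.png',o.astype('uint8'))
E
```

```text
[ 45.33333333 116.33333333 236.35      ]
96.26555555555557
```

View pics/w6e.png

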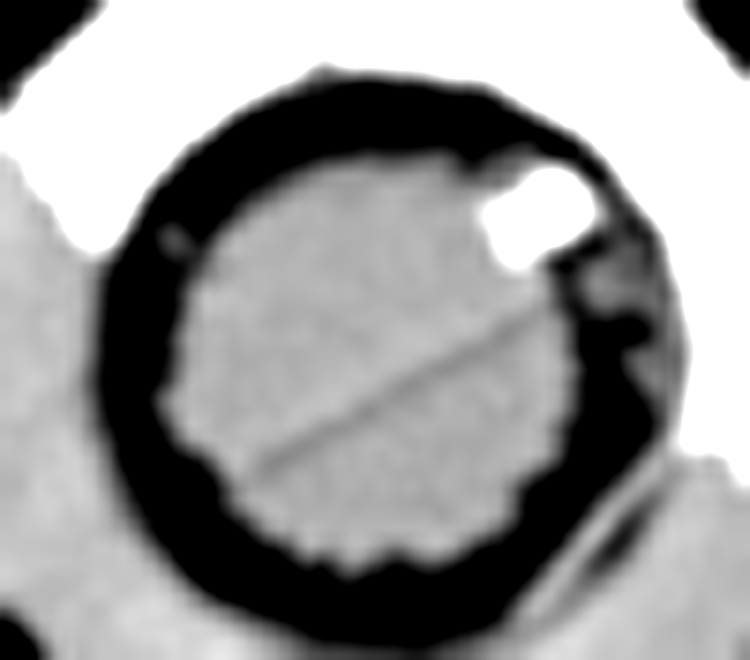

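Call:
step_arm --plan '[[[-0.42, -0.25, 0], [0, 0, 0], 0], [[-0.42, -0.25, 0], [0, 0, 0], 0], [[0, 0, 0], [0, 0, 0], 0], [[0, 0, 0], [0, 0, 0], 0], [[0, 0, 0], [0, 0, 0], 0]]'

```text
time: 10.5
tcp_pos: [590.5, 163.7, 194.3]
tool_rot: [-0.0, 0.276, 0.961, 0.0]
contact_force: [0.3, -0.1, -0.8]
finger_gap: 27.2
```

```bash
python3 - <<'E'
from h import *
s,R=pose(); t=s['tcp_pos'];
im,p=cap('wrist','w7'); print(p['origin']); u,v=proj(p,[555.5,203.5,98]).astype(int); print(u,v); u0,v0=u-40,v-30; print(u0,v0); crop('w7',u0,v0,u0+80,v0+60,10,'w7c')
E
```

```text
t 10.5 tcp [590.5  163.74 194.29] a 147.96 zax [-3.e-04  2.e-04 -1.e+00] F [ 0.3  -0.14 -0.78] M [ 0.033 -0.037 -0.018] gap 27.19 q6 -0.926
[532.87493684 199.07268954 336.70916406]
300 133
260 103
```

View pics/w7c.png

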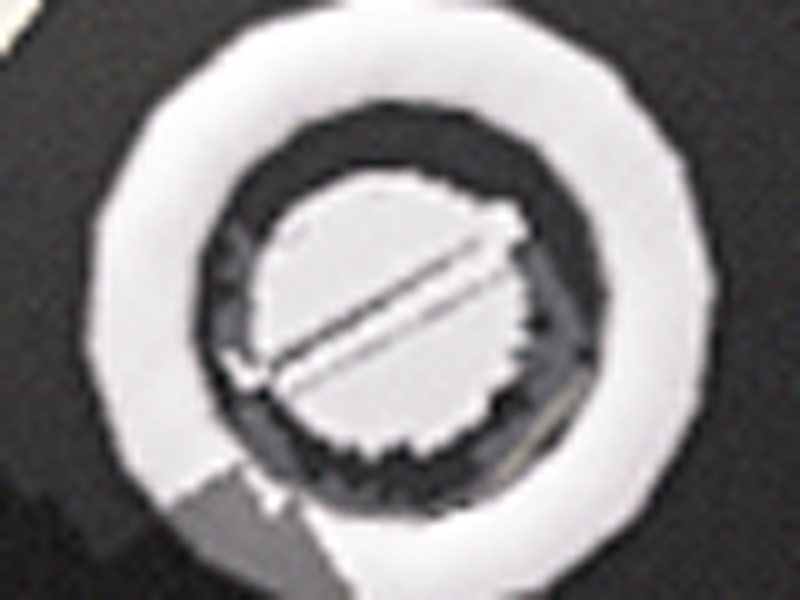

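```bash
python3 - <<'E'
from h import *
_,p=load('w7'); P=lambda U,V,z:atz(p,260+(U+.5)/10-.5,103+(V+.5)/10-.5,z)
c=P(389,312,96.5); print('axis',c, 'cupc',P(400,300,98))
for a,b in [((275,355),(480,240)),((290,392),(510,272))]:
    d=P(*b,96.5)-P(*a,96.5); print(np.degrees(np.arctan2(d[1],d[0])))
for n in ['w7','w6','w5']:
    crop(n,255,210,300,243,17,n+'t')
ims=[cv2.imread(f'pics/{n}t.png')[:, :] for n in ['w7','w6','w5']]
for n,i in zip('765',ims): cv2.imwrite(f'pics/tip{n}.png',np.clip(i.astype(float)*1.8,0,255).astype('uint8'))
E
```

```text
axis [555.03637337 202.14214379  96.5       ] cupc [554.61579703 203.13604648  98.        ]
87.15709344447457
86.54665820230652
```

View pics/tip7.png

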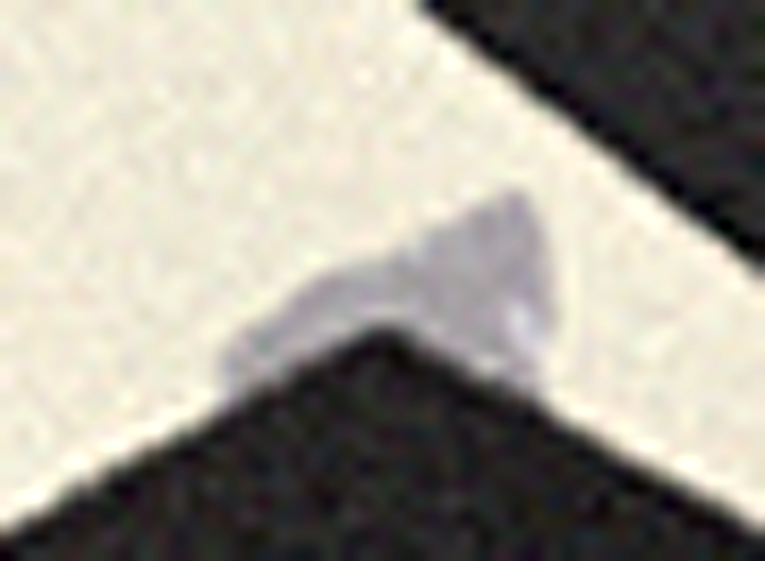

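View pics/tip6.png

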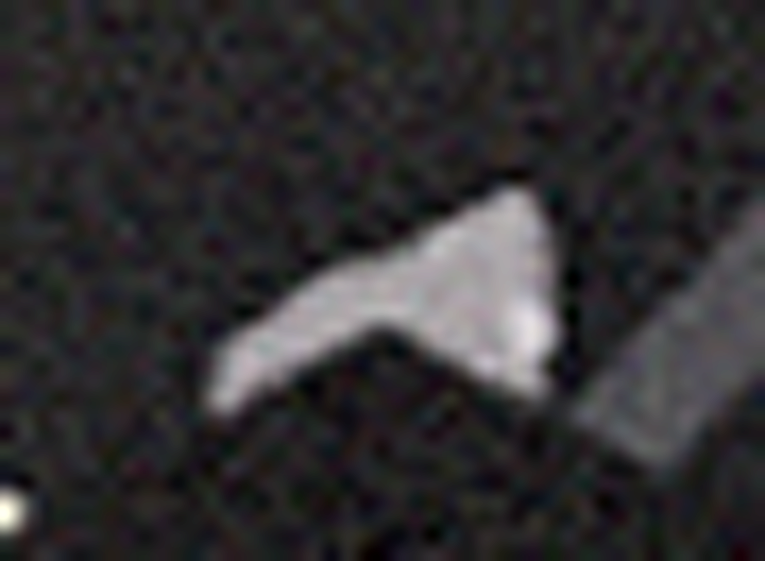

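```bash
python3 - <<'E'
from h import *
_,p=load('w7'); Q=lambda U,V:atz(p,255+(U+.5)/17-.5,210+(V+.5)/17-.5,135.1)
a,b=Q(224,348),Q(518,188.5); d=b-a; th=np.arctan2(d[1],d[0]); print('blade len',np.hypot(*d[:2]),'ang',np.degrees(th))
n=np.array([-np.sin(th),np.cos(th),0]); m=(a+b)/2-n; print('n',n,'tip cam',m,'TCP-axis 590.5,163.74')
c=np.array([555.04,202.14,0]); dd=c-m; dd[2]=0; print('shift world',dd, 'predicted tcp target', np.array([590.5,163.74])+dd[:2])
al=np.radians(147.96); print('tool x,y',dd[0]*np.cos(al)+dd[1]*np.sin(al), dd[0]*np.sin(al)-dd[1]*np.cos(al))
E
```

```text
blade len 11.79260229630426 ang 87.7007854532922
n [-0.99919495  0.04011809  0.        ] tip cam [591.19257285 162.9043478  135.1       ] TCP-axis 590.5,163.74
shift world [-36.15257285  39.2356522    0.        ] predicted tcp target [554.34742715 202.9756522 ]
tool x,y 51.460690657561074 14.079852437957502
```

Call:
step_arm --plan '[[[0.46, 0.24, 0.36], [0, 0, 0.05], 0], [[0.46, 0.23, 0.36], [0, 0, 0.05], 0], [[0, 0, 0.35], [0, 0, 0.05], 0], [[0, 0, 0], [0, 0, 0], 0], [[0, 0, 0], [0, 0, 0], 0], [[0, 0, 0], [0, 0, 0], 0], [[0, 0, 0], [0, 0, 0], 0]]'

```text
time: 11.25
tcp_pos: [575.3, 190.3, 162.9]
tool_rot: [0.001, 0.283, 0.959, 0.0]
contact_force: [0.7, -0.0, -2.3]
finger_gap: 27.1
```

```bash
python3 - <<'E'
from h import *
s,R=pose(); t=s['tcp_pos'];
im,p=cap('wrist','w8'); u,v=proj(p,[555,202.1,98]).astype(int); u0,v0=u-40,v-30; print(u0,v0)
crop('w8',u0,v0,u0+80,v0+60,10,'w8c'); crop('w8',255,210,300,243,17,'w8t')
i=cv2.imread('pics/w8t.png');cv2.imwrite('pics/w8t.png',np.clip(i.astype(float)*1.8,0,255).astype('uint8'))
E
```

```text
t 11.25 tcp [575.28 190.3  162.92] a 147.1 zax [ 1.2e-03  1.0e-04 -1.0e+00] F [ 0.66 -0.01 -2.3 ] M [ 0.005  0.015 -0.02 ] gap 27.06 q6 -0.864
235 154
```

View pics/w8c.png

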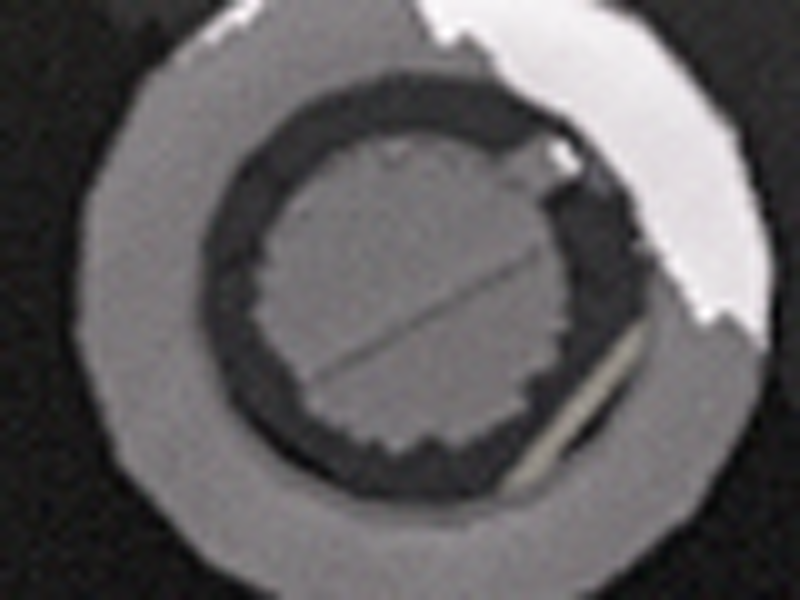

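View pics/w8t.png

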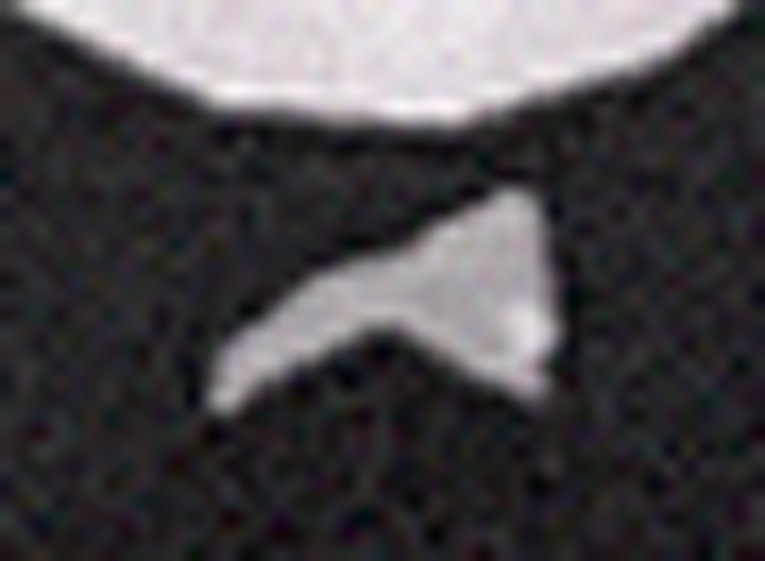

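```bash
python3 - <<'E'
from h import *
_,p=load('w8'); tz=162.92-59.2
Q=lambda U,V:atz(p,255+(U+.5)/17-.5,210+(V+.5)/17-.5,tz)
P=lambda U,V,z:atz(p,235+(U+.5)/10-.5,154+(V+.5)/10-.5,z)
a,b=Q(220,347),Q(518,188); d=b-a; th=np.arctan2(d[1],d[0]); print('blade len',np.hypot(*d[:2]),'ang',np.degrees(th))
n=np.array([-np.sin(th),np.cos(th),0]); m=(a+b)/2-n
d=P(535,250,96.5)-P(310,383,96.5);ts=np.arctan2(d[1],d[0]); print('slot',np.degrees(ts))
ns=np.array([-np.sin(ts),np.cos(ts),0])
L=P(421,322,96.5) # lower edge of line
c1=P(412,298,96.5); L2=L+ns*1.5; print('c by head',c1,'perp offset of slot centre from head centre',(L2-c1)@ns)
c=c1+ns*((L2-c1)@ns)*.5; dd=c-m; print('tip',m,'dd',dd[:2],'tcp tgt',np.array([575.28,190.3])+dd[:2])
al=np.radians(147.1); print('tool x,y',dd[0]*np.cos(al)+dd[1]*np.sin(al), dd[0]*np.sin(al)-dd[1]*np.cos(al))
E
```

```text
blade len 11.905673279271982 ang 86.42653068629481
slot 88.21769927926204
c by head [554.87913941 202.18459661  96.5       ] perp offset of slot centre from head centre -0.022501891890581188
tip [575.99206661 189.41633581 103.72      ] dd [-21.10168169  12.76791087] tcp tgt [554.17831831 203.06791087]
tool x,y 24.652594089556725 -0.741702750592319
```

Call:
step_arm --plan '[[[0.41, -0.025, 0], [0, 0, 0], 0], [[0.41, 0, 0], [0, 0, 0], 0], [[0, 0, 0], [0, 0, 0], 0], [[0, 0, 0], [0, 0, 0], 0], [[0, 0, 0], [0, 0, 0], 0], [[0, 0, 0], [0, 0, 0], 0]]'

```text
time: 11.9
tcp_pos: [553.9, 203.1, 162.4]
tool_rot: [0.0, 0.283, 0.959, 0.0]
contact_force: [-0.5, -1.0, -1.3]
finger_gap: 27.3
```

```bash
python3 - <<'E'
from h import *
s,R=pose(); im,p=cap('wrist','w9'); print(p['origin']); crop('w9',180,130,380,270,4,'w9c'); pose()
E
```

```text
t 11.9 tcp [553.86 203.12 162.39] a 147.11 zax [ 3.e-04  0.e+00 -1.e+00] F [-0.48 -0.99 -1.3 ] M [0.021 0.012 0.023] gap 27.31 q6 -0.837
[496.67742316 239.34176751 304.74318336]
t 11.95 tcp [553.85 203.12 162.33] a 147.11 zax [ 1.e-04  0.e+00 -1.e+00] F [ 0.4  -1.08 -1.02] M [ 0.056 -0.01  -0.023] gap 27.52 q6 -0.837
```

View pics/w9c.png

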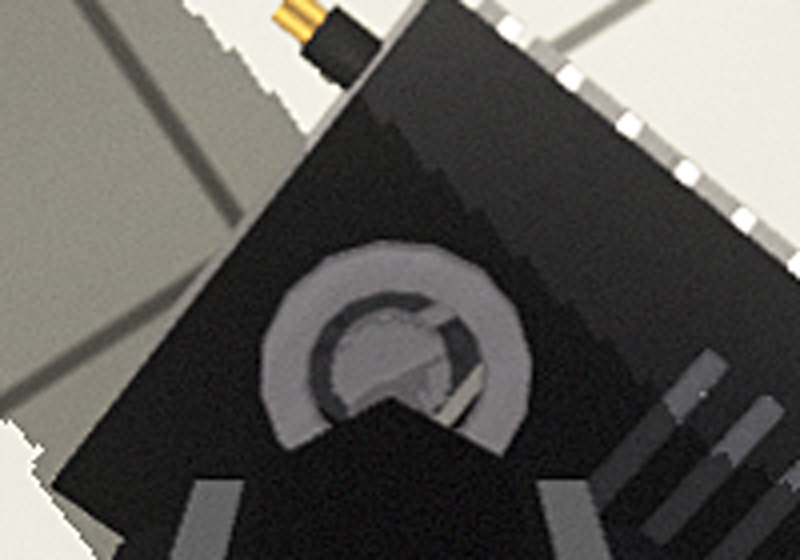

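Call:
step_arm --plan '[[[-0.011, 0.007, 0.06], [0, 0, 0], 0], [[0, 0, 0.06], [0, 0, 0], 0], [[0, 0, 0.06], [0, 0, 0], 0], [[0, 0, 0.03], [0, 0, 0], 0], [[0, 0, 0.02], [0, 0, 0], 0], [[0, 0, 0.02], [0, 0, 0], 0], [[0, 0, 0], [0, 0, 0], 0], [[0, 0, 0], [0, 0, 0], 0]]'

```text
time: 12.75
tcp_pos: [554.0, 203.3, 154.8]
tool_rot: [0.0, 0.283, 0.959, 0.0]
contact_force: [0.7, 0.0, -1.8]
finger_gap: 27.3
```

```bash
python3 - <<'E'
from h import *
for i in range(1): pose()
E
```

```text
t 12.75 tcp [554.03 203.25 154.83] a 147.12 zax [ 0.  0. -1.] F [ 0.73  0.03 -1.8 ] M [ 0.031  0.09  -0.057] gap 27.27 q6 -0.837
```

Call:
step_arm --plan '[[[0, 0, 0.02], [0, 0, 0], 0], [[0, 0, 0.02], [0, 0, 0], 0], [[0, 0, 0.02], [0, 0, 0], 0], [[0, 0, 0], [0, 0, 0], 0], [[0, 0, 0], [0, 0, 0], 0]]'

```text
time: 13.25
tcp_pos: [554.0, 203.2, 153.0]
tool_rot: [-0.0, 0.283, 0.959, -0.0]
contact_force: [0.5, 0.5, -1.4]
finger_gap: 27.4
```

```bash
python3 - <<'E'
from h import *
pose()
E
```

```text
t 13.25 tcp [554.01 203.24 152.99] a 147.12 zax [-0. -0. -1.] F [ 0.47  0.47 -1.41] M [ 0.033 -0.051 -0.004] gap 27.4 q6 -0.837
```

Call:
step_arm --plan '[[[0, 0, 0.02], [0, 0, 0], 0], [[0, 0, 0.02], [0, 0, 0], 0], [[0, 0, 0.02], [0, 0, 0], 0], [[0, 0, 0], [0, 0, 0], 0], [[0, 0, 0], [0, 0, 0], 0]]'

```text
time: 13.75
tcp_pos: [554.2, 203.2, 151.6]
tool_rot: [0.0, 0.283, 0.959, 0.0]
contact_force: [-2.1, -0.7, 1.8]
finger_gap: 27.4
```

```bash
python3 - <<'E'
from h import *
pose()
E
```

```text
t 13.75 tcp [554.16 203.24 151.64] a 147.13 zax [ 3.e-04 -1.e-04 -1.e+00] F [-2.14 -0.72  1.84] M [-0.091  0.327 -0.026] gap 27.45 q6 -0.837
```

Call:
step_arm --plan '[[[0, 0, 0.02], [0, 0, 0], 0], [[0, 0, 0.02], [0, 0, 0], 0], [[0, 0, 0.02], [0, 0, 0], 0], [[0, 0, 0], [0, 0, 0], 0], [[0, 0, 0], [0, 0, 0], 0]]'

```text
time: 14.25
tcp_pos: [554.2, 203.2, 150.1]
tool_rot: [0.0, 0.283, 0.959, 0.0]
contact_force: [-2.1, -0.0, 7.5]
finger_gap: 27.2
```

```bash
python3 - <<'E'
from h import *
pose()
E
```

```text
t 14.25 tcp [554.24 203.24 150.09] a 147.13 zax [ 4.e-04 -0.e+00 -1.e+00] F [-2.1  -0.    7.49] M [-0.211  0.563 -0.005] gap 27.23 q6 -0.837
```

Call:
step_arm --plan '[[[0.011, -0.007, 0.02], [0, 0, 0], 0], [[0, 0, 0.02], [0, 0, 0], 0], [[0, 0, 0], [0, 0, 0], 0], [[0, 0, 0], [0, 0, 0], 0], [[0, 0, 0], [0, 0, 0], 0]]'

```text
time: 14.75
tcp_pos: [554.2, 203.3, 149.4]
tool_rot: [0.001, 0.283, 0.959, 0.0]
contact_force: [-2.1, -0.6, 7.3]
finger_gap: 27.3
```

```bash
python3 - <<'E'
from h import *
pose()
E
```

```text
t 14.75 tcp [554.22 203.28 149.38] a 147.12 zax [ 0.0014  0.     -1.    ] F [-2.11 -0.57  7.29] M [-0.236  0.592 -0.051] gap 27.34 q6 -0.837
```

Call:
step_arm --plan '[[[0, 0, 0], [0, 0, 0], 0], [[0, 0, 0], [0, 0, 0], 0], [[0, 0, 0], [0, 0, 0], 0]]'

```text
time: 15.05
tcp_pos: [554.2, 203.2, 149.3]
tool_rot: [0.001, 0.283, 0.959, 0.0]
contact_force: [-2.0, -1.2, 6.7]
finger_gap: 27.1
```

```bash
python3 - <<'E'
from h import *
pose(); cap('wrist','w10'); crop('w10',180,130,380,270,4,'w10c'); pose()
E
```

```text
t 15.05 tcp [554.17 203.23 149.33] a 147.13 zax [ 0.0013 -0.     -1.    ] F [-1.97 -1.2   6.72] M [-0.199  0.606  0.024] gap 27.08 q6 -0.837
t 15.1 tcp [554.2  203.26 149.35] a 147.13 zax [ 0.0013  0.     -1.    ] F [-1.84 -0.8   7.8 ] M [-0.253  0.607 -0.028] gap 26.96 q6 -0.837
```

View pics/w10c.png

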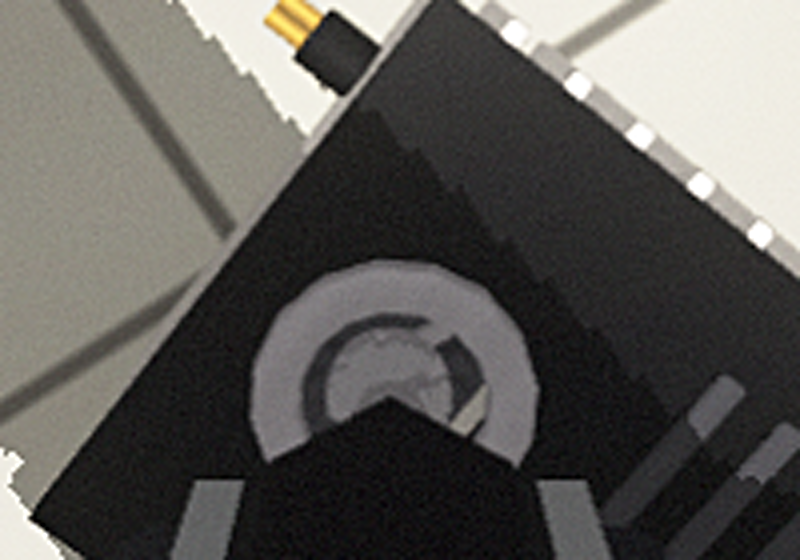

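Call:
step_arm --plan '[[[0, 0, 0.015], [0, 0, 0], 0], [[0, 0, 0.015], [0, 0, 0], 0], [[0, 0, 0], [0, 0, 0], 0], [[0, 0, 0], [0, 0, 0], 0], [[0, 0, 0], [0, 0, 0], 0], [[0, 0, 0], [0, 0, 0], 0]]'

```text
time: 15.7
tcp_pos: [554.3, 203.3, 148.7]
tool_rot: [0.001, 0.283, 0.959, 0.0]
contact_force: [-3.5, -0.9, 8.4]
finger_gap: 27.4
```

```bash
python3 - <<'E'
from h import *
pose(); vision.camera_params('wrist'); 
for i in range(2): vision.capture('side'); pose()
E
```

```text
t 15.7 tcp [554.26 203.25 148.72] a 147.13 zax [ 0.0014 -0.     -1.    ] F [-3.5  -0.94  8.43] M [-0.283  0.702 -0.003] gap 27.39 q6 -0.837
t 15.75 tcp [554.23 203.26 148.72] a 147.13 zax [ 0.0014 -0.     -1.    ] F [-3.  -0.6  8.4] M [-0.204  0.683 -0.018] gap 27.09 q6 -0.837
t 15.8 tcp [554.25 203.26 148.71] a 147.13 zax [ 0.0014 -0.     -1.    ] F [-3.34 -1.85  8.44] M [-0.234  0.704 -0.053] gap 27.47 q6 -0.837
```

Call:
step_arm --plan '[[[0.014, -0.009, 0.007], [0, 0, 0], 0], [[0, 0, 0.007], [0, 0, 0], 0], [[0, 0, 0], [0, 0, 0], 0], [[0, 0, 0], [0, 0, 0], 0]]'

```text
time: 16.2
tcp_pos: [554.1, 203.3, 148.6]
tool_rot: [0.001, 0.283, 0.959, 0.0]
contact_force: [-2.6, -1.5, 8.6]
finger_gap: 27.2
```

```bash
cat >> h.py <<'E'
def avg(n=3):
    L=[]
    for i in range(n):
        s=arm.state(); L.append(np.r_[s['tcp_pos'],s['contact_force'],s['wrist_torque']])
        if i<n-1: vision.capture('side')
    m=np.mean(L,0); q=s['tool_rot']; R=Ro.from_quat([q[1],q[2],q[3],q[0]]).as_matrix(); a=np.arctan2(R[1,0],R[0,0])
    print('t',round(s['time'],2),'tcp',m[:3].round(2),'a',np.degrees(a).round(2),'F',m[3:6].round(2),'Ftool xy',(m[3]*np.cos(a)+m[4]*np.sin(a)).round(2),(m[3]*np.sin(a)-m[4]*np.cos(a)).round(2),'M',m[6:].round(3),'gap',round(s['finger_gap'],2),'z',R[:2,2].round(4))
E
python3 -c "
from h import *
avg()"
```

```text
t 16.3 tcp [554.11 203.29 148.56] a 147.13 F [-2.39 -0.63  9.05] Ftool xy 1.66 -1.82 M [-0.259  0.568 -0.002] gap 27.19 z [0.0025 0.0001]
```

Call:
step_arm --plan '[[[0.014, -0.009, 0.005], [0, 0, 0], 0], [[0, 0, 0], [0, 0, 0], 0], [[0, 0, 0], [0, 0, 0], 0], [[0, 0, 0], [0, 0, 0], 0]]'

```text
time: 16.7
tcp_pos: [554.0, 203.3, 148.6]
tool_rot: [0.002, 0.283, 0.959, 0.001]
contact_force: [-0.5, -0.6, 9.7]
finger_gap: 27.4
```

```bash
python3 -c "
from h import *
avg()"
```

```text
t 16.8 tcp [553.97 203.3  148.6 ] a 147.13 F [-1.65 -0.47  9.29] Ftool xy 1.12 -1.29 M [-0.222  0.408 -0.006] gap 27.63 z [0.0034 0.0002]
```

Call:
step_arm --plan '[[[0.007, -0.005, 0.008], [0, 0, 0.4], 0], [[0, 0, 0], [0, 0, 0.4], 0], [[0, 0, 0], [0, 0, 0], 0], [[0, 0, 0], [0, 0, 0], 0]]'

```text
time: 17.2
tcp_pos: [554.2, 203.4, 148.6]
tool_rot: [0.002, 0.321, 0.947, 0.001]
contact_force: [0.1, -1.1, 8.6]
finger_gap: 27.2
```

```bash
python3 -c "
from h import *
avg()"
```

```text
t 17.3 tcp [554.16 203.36 148.61] a 142.54 F [-0.43 -1.11  8.61] Ftool xy -0.33 -1.14 M [-0.197  0.143  0.017] gap 26.9 z [0.0047 0.0004]
```

Call:
step_arm --plan '[[[0, 0, 0.02], [0, 0, 0], 0], [[0, 0, 0.01], [0, 0, 0], 0], [[0, 0, 0], [0, 0, 0], 0], [[0, 0, 0], [0, 0, 0], 0]]'

```text
time: 17.7
tcp_pos: [554.2, 203.4, 148.0]
tool_rot: [0.002, 0.321, 0.947, 0.001]
contact_force: [-1.7, -1.4, 9.7]
finger_gap: 27.1
```

```bash
python3 -c "
from h import *
avg()"
```

```text
t 17.8 tcp [554.21 203.36 147.96] a 142.54 F [-1.27 -0.72 10.08] Ftool xy 0.57 -1.34 M [-0.209  0.268  0.006] gap 27.21 z [0.0047 0.0004]
```

Call:
step_arm --plan '[[[0, 0, 0], [0, 0, 0.4], 0], [[0, 0, 0], [0, 0, 0.4], 0], [[0, 0, 0], [0, 0, 0], 0], [[0, 0, 0], [0, 0, 0], 0]]'

```text
time: 18.2
tcp_pos: [554.3, 203.4, 148.0]
tool_rot: [0.002, 0.359, 0.933, 0.001]
contact_force: [-1.4, -1.1, 9.2]
finger_gap: 27.2
```

```bash
python3 -c "
from h import *
avg(4)"
```

```text
t 18.35 tcp [554.34 203.43 148.04] a 137.96 F [-0.81 -1.11  9.38] Ftool xy -0.14 -1.36 M [-0.168  0.202  0.036] gap 27.02 z [0.0052 0.0006]
```

Call:
step_arm --plan '[[[0, 0, 0], [0, 0, 0.4], 0], [[0, 0, 0], [0, 0, 0.4], 0], [[0, 0, 0], [0, 0, 0], 0], [[0, 0, 0], [0, 0, 0], 0]]'

```text
time: 18.75
tcp_pos: [554.4, 203.4, 148.1]
tool_rot: [0.002, 0.396, 0.918, 0.001]
contact_force: [-0.3, -1.8, 9.8]
finger_gap: 27.3
```

```bash
python3 -c "
from h import *
avg(4)"
```

```text
t 18.9 tcp [554.39 203.44 148.06] a 133.38 F [-0.57 -0.74  9.59] Ftool xy -0.14 -0.92 M [-0.166  0.2    0.03 ] gap 27.34 z [0.0053 0.0006]
```

```bash
python3 -c "
from h import *
cap('wrist','w11'); crop('w11',230,180,330,250,8,'w11c')"
```

View pics/w11c.png

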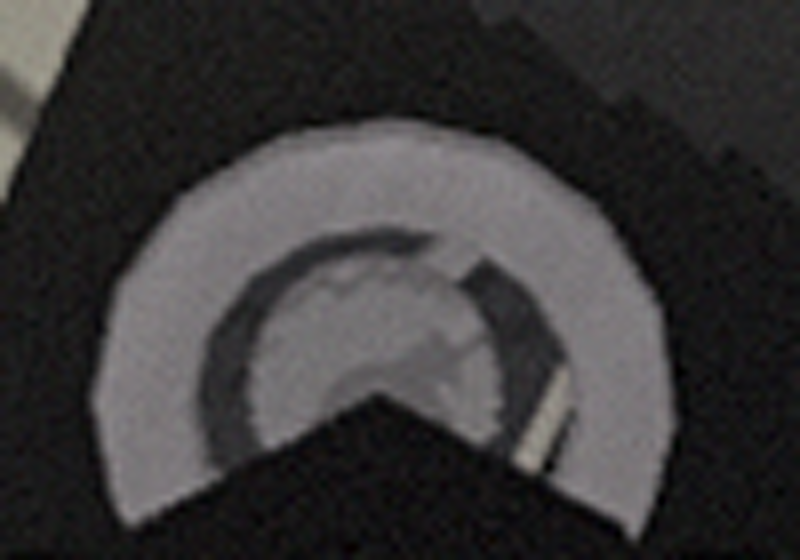

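Call:
step_arm --plan '[[[0, 0, 0], [0, 0, 0.5], 0], [[0, 0, 0], [0, 0, 0.5], 0], [[0, 0, 0], [0, 0, 0.5], 0], [[0, 0, 0], [0, 0, 0.5], 0], [[0, 0, 0], [0, 0, 0.5], 0], [[0, 0, 0], [0, 0, 0], 0], [[0, 0, 0], [0, 0, 0], 0]]'

```text
time: 19.65
tcp_pos: [554.5, 203.5, 148.1]
tool_rot: [0.002, 0.507, 0.862, 0.002]
contact_force: [-0.5, -1.2, 9.5]
finger_gap: 27.5
```

```bash
python3 -c "
from h import *
avg(4)"
```

```text
t 19.8 tcp [554.56 203.48 148.14] a 119.06 F [-0.32 -0.76  9.93] Ftool xy -0.51 -0.65 M [-0.114  0.085  0.061] gap 26.92 z [0.0058 0.0007]
```

Call:
step_arm --plan '[[[0, 0, 0.003], [0, 0, 0.5], 0], [[0, 0, 0], [0, 0, 0.5], 0], [[0, 0, 0.002], [0, 0, 0.5], 0], [[0, 0, 0], [0, 0, 0.5], 0], [[0, 0, 0], [0, 0, 0.5], 0], [[0, 0, 0], [0, 0, 0.5], 0], [[0, 0, 0], [0, 0, 0], 0], [[0, 0, 0], [0, 0, 0], 0]]'

```text
time: 20.6
tcp_pos: [554.7, 203.5, 148.1]
tool_rot: [0.002, 0.63, 0.776, 0.002]
contact_force: [0.2, -0.6, 9.8]
finger_gap: 26.9
```

```bash
python3 -c "
from h import *
avg(4)"
```

```text
t 20.75 tcp [554.75 203.47 148.11] a 101.86 F [ 0.38 -0.5   9.37] Ftool xy -0.57 0.27 M [-0.12   0.025  0.008] gap 27.27 z [0.0063 0.0008]
```

Call:
step_arm --plan '[[[0, 0, 0.003], [0, 0, 0.5], 0], [[0, 0, 0], [0, 0, 0.5], 0], [[0, 0, 0.002], [0, 0, 0.5], 0], [[0, 0, 0], [0, 0, 0.5], 0], [[0, 0, 0], [0, 0, 0.5], 0], [[0, 0, 0], [0, 0, 0.5], 0], [[0, 0, 0], [0, 0, 0], 0], [[0, 0, 0], [0, 0, 0], 0]]'

```text
time: 21.55
tcp_pos: [554.9, 203.4, 148.1]
tool_rot: [0.002, 0.739, 0.673, 0.003]
contact_force: [0.3, -0.4, 9.4]
finger_gap: 27.1
```

```bash
python3 -c "
from h import *
avg(4); cap('wrist','w12'); crop('w12',230,180,330,250,8,'w12c')"
```

```text
t 21.7 tcp [554.94 203.42 148.06] a 84.68 F [ 0.25 -0.81  9.44] Ftool xy -0.79 0.33 M [-0.156 -0.059  0.042] gap 27.67 z [0.0068 0.0007]
```

View pics/w12c.png

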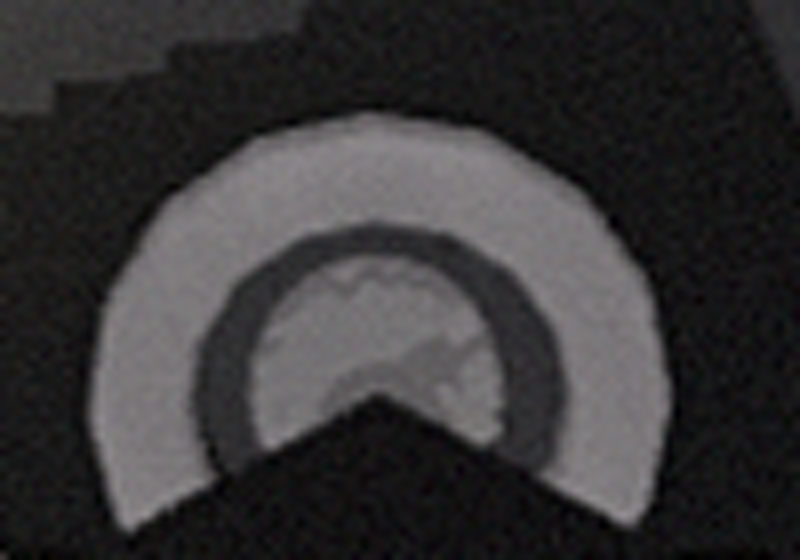

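Call:
step_arm --plan '[[[0, 0, 0.002], [0, 0, 0.4], 0], [[0, 0, 0], [0, 0, 0.4], 0], [[0, 0, 0], [0, 0, 0.4], 0], [[0, 0, 0], [0, 0, 0.2], 0], [[0, 0, 0], [0, 0, 0], 0], [[0, 0, 0], [0, 0, 0], 0]]'

```text
time: 22.35
tcp_pos: [555.0, 203.4, 148.0]
tool_rot: [0.002, 0.784, 0.62, 0.003]
contact_force: [1.2, -1.4, 10.0]
finger_gap: 27.0
```

```bash
python3 -c "
from h import *
avg(5)"
```

```text
t 22.55 tcp [555.01 203.37 148.05] a 76.66 F [ 0.46 -1.07  9.87] Ftool xy -0.93 0.69 M [-0.2   -0.11   0.037] gap 27.04 z [0.0071 0.0006]
```

Call:
step_arm --plan '[[[0, 0, 0], [0, 0, 0.3], 0], [[0, 0, 0], [0, 0, 0.3], 0], [[0, 0, 0], [0, 0, 0], 0], [[0, 0, 0], [0, 0, 0], 0]]'

```text
time: 22.95
tcp_pos: [555.1, 203.3, 148.1]
tool_rot: [0.002, 0.803, 0.596, 0.003]
contact_force: [0.1, -0.3, 10.0]
finger_gap: 27.2
```

```bash
python3 -c "
from h import *
avg(5)"
```

```text
t 23.15 tcp [555.06 203.34 148.07] a 73.22 F [ 0.43 -0.92  9.95] Ftool xy -0.76 0.68 M [-0.248 -0.142  0.029] gap 27.26 z [0.0071 0.0005]
```

Call:
step_arm --plan '[[[0, 0, 0], [0, 0, 0.1], 0], [[0, 0, 0], [0, 0, 0], 0]]'

```text
time: 23.35
tcp_pos: [555.1, 203.3, 148.1]
tool_rot: [0.002, 0.806, 0.592, 0.003]
contact_force: [0.5, -1.0, 10.1]
finger_gap: 26.8
```

```bash
python3 -c "
from h import *
print(arm.state()['tau'][3:]);avg(4);print(arm.state()['tau'][3:])"
```

```text
[0.33420372 0.10875842 0.07533822]
t 23.5 tcp [555.05 203.34 148.06] a 72.65 F [ 0.71 -0.99  9.56] Ftool xy -0.74 0.97 M [-0.235 -0.128  0.039] gap 27.4 z [0.0071 0.0005]
[0.33436661 0.10871153 0.04039858]
```

Call:
step_arm --plan '[[[0, 0, 0], [0, 0, 0.15], 0], [[0, 0, 0], [0, 0, 0], 0], [[0, 0, 0], [0, 0, 0], 0]]'

```text
time: 23.8
tcp_pos: [555.1, 203.3, 148.1]
tool_rot: [0.002, 0.81, 0.586, 0.003]
contact_force: [0.7, -0.5, 9.8]
finger_gap: 27.2
```

```bash
python3 -c "
from h import *
print(arm.state()['tau'][3:]);avg(4);print(arm.state()['tau'][3:])"
```

```text
[0.34092684 0.11318618 0.04190732]
t 23.95 tcp [555.05 203.34 148.05] a 71.79 F [ 0.41 -1.05  9.49] Ftool xy -0.87 0.71 M [-0.233 -0.134  0.033] gap 27.11 z [0.0071 0.0005]
[0.34071453 0.11321115 0.03981201]
```

Call:
step_arm --plan '[[[0, 0, 0], [0, 0, 0.15], 0], [[0, 0, 0], [0, 0, 0], 0], [[0, 0, 0], [0, 0, 0], 0]]'

```text
time: 24.25
tcp_pos: [555.1, 203.3, 148.1]
tool_rot: [0.002, 0.814, 0.58, 0.003]
contact_force: [0.1, -0.7, 9.2]
finger_gap: 27.2
```

```bash
python3 -c "
from h import *
print(arm.state()['tau'][3:]);avg(3);print(arm.state()['tau'][3:])"
```

```text
[0.34799648 0.11759768 0.04190575]
t 24.35 tcp [555.07 203.33 148.06] a 70.93 F [ 0.34 -0.59  9.53] Ftool xy -0.45 0.51 M [-0.272 -0.132  0.037] gap 27.66 z [0.0072 0.0005]
[0.34777807 0.11745233 0.03988355]
```

Call:
step_arm --plan '[[[0, 0, 0], [0, 0, 0.15], 0], [[0, 0, 0], [0, 0, 0], 0], [[0, 0, 0], [0, 0, 0], 0]]'

```text
time: 24.65
tcp_pos: [555.1, 203.3, 148.1]
tool_rot: [0.002, 0.819, 0.574, 0.003]
contact_force: [-0.4, -1.3, 9.2]
finger_gap: 27.2
```

```bash
python3 -c "
from h import *
print(arm.state()['tau'][3:]);avg(2);print(arm.state()['tau'][3:])"
```

```text
[0.35459066 0.12173731 0.04193728]
t 24.7 tcp [555.08 203.32 148.07] a 70.07 F [ 0.33 -0.85  9.52] Ftool xy -0.69 0.6 M [-0.256 -0.121  0.042] gap 27.06 z [0.0072 0.0004]
[0.35458775 0.12187226 0.04020364]
```

Call:
step_arm --plan '[[[0, 0, 0], [0, 0, 0.15], 0], [[0, 0, 0], [0, 0, 0], 0], [[0, 0, 0], [0, 0, 0], 0]]'

```text
time: 25.0
tcp_pos: [555.1, 203.3, 148.1]
tool_rot: [0.002, 0.823, 0.568, 0.003]
contact_force: [0.4, -2.1, 9.8]
finger_gap: 27.1
```

```bash
python3 -c "
from h import *
print(arm.state()['tau'][3:]);avg(2);print(arm.state()['tau'][3:])"
```

```text
[0.36154602 0.12585007 0.0419745 ]
t 25.05 tcp [555.09 203.32 148.07] a 69.21 F [ 0.36 -1.75  9.68] Ftool xy -1.51 0.96 M [-0.254 -0.141  0.053] gap 27.47 z [0.0073 0.0004]
[0.36130082 0.12579465 0.04020518]
```

Call:
step_arm --plan '[[[0, 0, 0], [0, 0, 0.15], 0], [[0, 0, 0], [0, 0, 0], 0], [[0, 0, 0], [0, 0, 0], 0]]'

```text
time: 25.35
tcp_pos: [555.1, 203.3, 148.1]
tool_rot: [0.002, 0.827, 0.562, 0.003]
contact_force: [0.6, -1.7, 9.1]
finger_gap: 27.4
```

```bash
python3 -c "
from h import *
print(arm.state()['tau'][3:]);avg(3);print(arm.state()['tau'][3:]); cap('wrist','w13'); crop('w13',230,180,330,250,8,'w13c')"
```

```text
[0.36860696 0.12978549 0.04198366]
t 25.45 tcp [555.09 203.31 148.08] a 68.35 F [ 0.84 -1.31  9.49] Ftool xy -0.91 1.26 M [-0.267 -0.173  0.048] gap 26.94 z [0.0072 0.0005]
[0.36844483 0.12978232 0.03996714]
```

View pics/w13c.png

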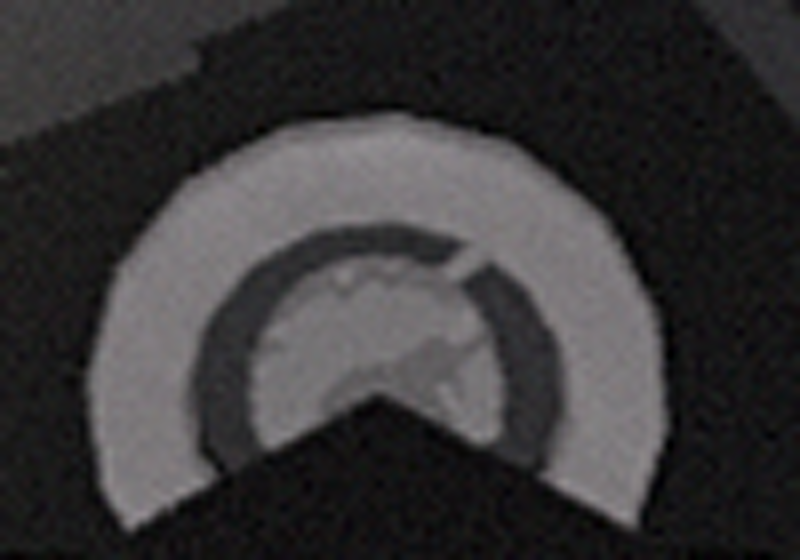

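Call:
step_arm --plan '[[[0, 0, 0], [0, 0, -0.3], 0], [[0, 0, 0], [0, 0, -0.3], 0], [[0, 0, -0.03], [0, 0, 0], 0], [[0, 0, -0.03], [0, 0, 0], 0], [[0, 0, -0.03], [0, 0, 0], 0], [[0, 0, 0], [0, 0, 0], 0], [[0, 0, 0], [0, 0, 0], 0]]'

```text
time: 26.2
tcp_pos: [555.0, 203.2, 150.0]
tool_rot: [0.002, 0.81, 0.586, 0.003]
contact_force: [2.0, -0.3, 6.0]
finger_gap: 27.4
```

```bash
python3 -c "
from h import *
avg(3)"
```

```text
t 26.3 tcp [554.95 203.25 150.01] a 71.77 F [ 1.86 -0.65  5.96] Ftool xy -0.03 1.97 M [-0.203 -0.504 -0.018] gap 27.11 z [0.0071 0.0005]
```

Call:
step_arm --plan '[[[0, 0, -0.04], [0, 0, 0], 0], [[0, 0, -0.04], [0, 0, 0], 0], [[0, 0, -0.05], [0, 0, 0], 0], [[0, 0, -0.06], [0, 0, 0], 0], [[0, 0, -0.1], [0, 0, 0], 0], [[0, 0, -0.15], [0, 0, 0], 0], [[0, 0, 0], [0, 0, 0], 0], [[0, 0, 0], [0, 0, 0], 0]]'

```text
time: 27.1
tcp_pos: [552.2, 203.5, 161.2]
tool_rot: [-0.0, 0.81, 0.586, 0.0]
contact_force: [0.3, 0.5, -1.7]
finger_gap: 27.1
```

```bash
python3 -c "
from h import *
avg(2)"
```

```text
t 27.15 tcp [552.16 203.48 161.13] a 71.79 F [ 0.11  0.48 -1.84] Ftool xy 0.49 -0.05 M [ 0.007 -0.037  0.002] gap 27.1 z [-0.0004  0.0003]
```

Call:
step_arm --plan '[[[0, 0, -0.5], [0, 0, 0], 0], [[-0.5, 0, -0.5], [0, 0, 0], 0], [[-0.7, 0, -0.1], [0, 0, 0], 0], [[-0.5, 0, 0], [0, 0, 0], 0], [[0, 0, 0], [0, 0, 0], 0], [[0, 0, 0], [0, 0, 0], 0]]'

```text
time: 27.75
tcp_pos: [536.3, 154.8, 194.1]
tool_rot: [-0.0, 0.81, 0.586, 0.0]
contact_force: [-0.7, 0.2, -1.5]
finger_gap: 26.9
```

```bash
python3 -c "
from h import *
pose(); im,p=cap('wrist','w14'); u,v=proj(p,[555,202.1,98]).astype(int); u0,v0=u-40,v-30; print(u0,v0)
crop('w14',u0,v0,u0+80,v0+60,10,'w14c')"
```

```text
t 27.75 tcp [536.32 154.78 194.11] a 71.74 zax [-2.e-04  5.e-04 -1.e+00] F [-0.74  0.17 -1.46] M [ 0.008 -0.003  0.001] gap 26.88 q6 0.396
240 103
```

View pics/w14c.png

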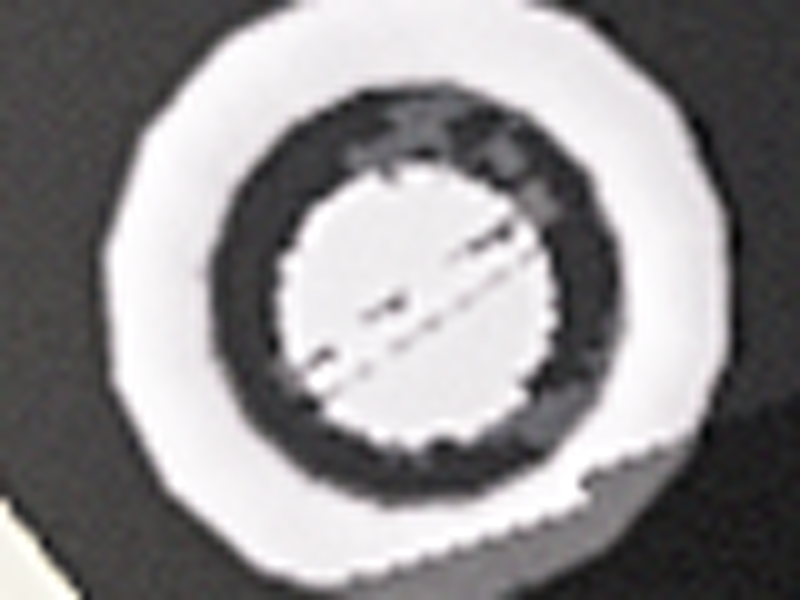

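```bash
python3 -c "
from h import *
_,p=load('w14'); P=lambda U,V:atz(p,240+(U+.5)/10-.5,103+(V+.5)/10-.5,96.5)
for a,b in [((325,395),(540,248)),((300,365),(520,222))]:
    d=P(*b)-P(*a); an=np.degrees(np.arctan2(d[1],d[0])); print(an, 1.22-np.radians(an-18.5))
print(P(415,308))
_,p=load('w6'); P=lambda U,V:atz(p,160+(U+.5)/3.3-.5,60+(V+.5)/3.3-.5,92)
a,b,c=P(428,72),P(134,452),P(790,388); 
for d in (b-a,c-a): print(np.degrees(np.arctan2(d[1],d[0])), np.hypot(*d[:2]))
"
```

```text
15.856240333020144 1.2661423108202272
14.446449505523802 1.2907478025244539
[555.13554953 202.06550888  96.5       ]
-70.94155402477774 99.10902037290971
18.595435275678938 99.80585137093847
```

Call:
step_arm --plan '[[[-0.38, 0.15, -0.3], [0, 0, 0], 0], [[-0.77, 0.294, -0.3], [0, 0, 0], 0], [[-0.77, 0.294, 0], [0, 0, 0], 0], [[-0.77, 0.294, 0], [0, 0, 0], 0], [[-0.77, 0.294, 0], [0, 0, 0], 0], [[-0.77, 0.294, 0], [0, 0, 0], 0], [[-0.77, 0.294, 0], [0, 0, 0], 0], [[-0.77, 0.294, 0], [0, 0, 0], 0], [[-0.77, 0.294, 0], [0, 0, 0], 0], [[-0.77, 0.294, 0], [0, 0, 0], 0], [[-0.77, 0.294, 0], [0, 0, 0], 0], [[-0.77, 0.294, 0], [0, 0, 0], 0], [[-0.35, 0.146, 0], [0, 0, 0], 0], [[0, 0, 0], [0, 0, 0.985], 0], [[0, 0, 0], [0, 0, 0.985], 0], [[0, 0, 0], [0, 0, 0.985], 0], [[0, 0, 0], [0, 0, 0.985], 0], [[0, 0, 0], [0, 0, 0.985], 0], [[0, 0, 0], [0, 0, 0.985], 0], [[0, 0, 0], [0, 0, 0.98], 0]]'

```text
time: 29.8
tcp_pos: [550.8, -140.1, 212.4]
tool_rot: [-0.0, 0.961, 0.277, 0.0]
contact_force: [-0.7, 0.6, -1.4]
finger_gap: 27.5
```

Call:
step_arm --plan '[[[0, 0, 0], [0, 0, 0], 0], [[0, 0, 0], [0, 0, 0], 0], [[0, 0, 0], [0, 0, 0], 0]]'

```text
time: 30.1
tcp_pos: [550.8, -140.4, 212.2]
tool_rot: [-0.0, 0.96, 0.279, -0.0]
contact_force: [0.4, -0.0, -1.4]
finger_gap: 27.2
```

```bash
python3 -c "
from h import *
s,R=pose(); im,p=cap('wrist','w15'); big('w15'); t=s['tcp_pos']
d=np.array([550.45-t[0],-140.5-t[1]]); a=np.arctan2(R[1,0],R[0,0]); print(d, d[0]*np.cos(a)+d[1]*np.sin(a), d[0]*np.sin(a)-d[1]*np.cos(a))"
```

```text
t 30.1 tcp [ 550.76 -140.37  212.19] a 32.39 zax [-0.e+00  1.e-04 -1.e+00] F [ 0.36 -0.04 -1.4 ] M [-0.019  0.003 -0.011] gap 27.23 q6 0.556
[-0.30710337 -0.12921543] -0.3285394635654548 -0.05541593579441191
```

View pics/w15b.png

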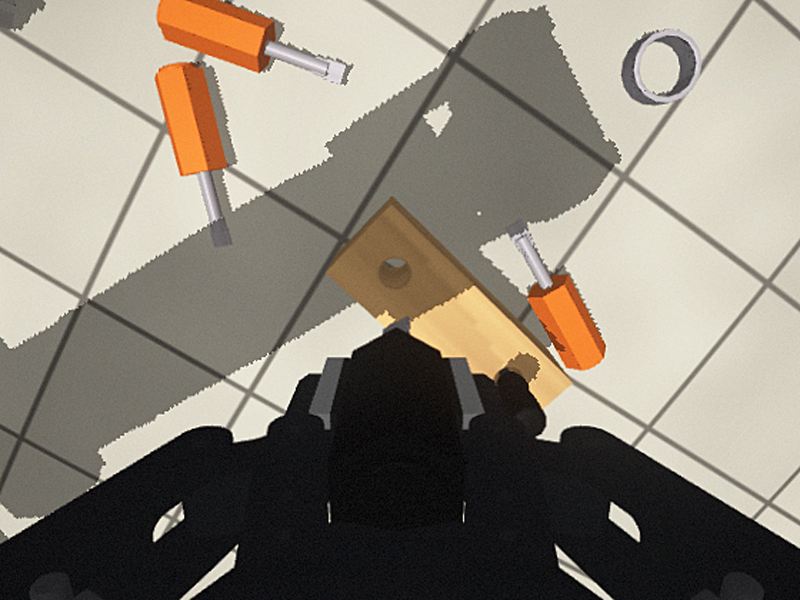

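Call:
step_arm --plan '[[[-0.011, -0.002, 0.4], [0, 0, 0], 0], [[0, 0, 0.5], [0, 0, 0], 0], [[0, 0, 0.3], [0, 0, 0], 0], [[0, 0, 0.3], [0, 0, 0], 0], [[0, 0, 0.3], [0, 0, 0], 0], [[0, 0, 0.3], [0, 0, 0], 0], [[0, 0, 0], [0, 0, 0], 0], [[0, 0, 0], [0, 0, 0], 0]]'

```text
time: 30.95
tcp_pos: [550.4, -140.6, 149.0]
tool_rot: [-0.0, 0.961, 0.278, -0.0]
contact_force: [0.1, -0.6, -0.8]
finger_gap: 27.2
```

```bash
python3 -c "
from h import *
s,R=pose()"
```

```text
t 30.95 tcp [ 550.45 -140.64  149.04] a 32.3 zax [-1.e-04  1.e-04 -1.e+00] F [ 0.05 -0.63 -0.77] M [0.01  0.007 0.012] gap 27.19 q6 0.557
```

Call:
step_arm --plan '[[[0, 0, 0.3], [0, 0, 0], 0], [[0, 0, 0.3], [0, 0, 0], 0], [[0, 0, 0.3], [0, 0, 0], 0], [[0, 0, 0.3], [0, 0, 0], 0], [[0, 0, 0.3], [0, 0, 0], 0], [[0, 0, 0.3], [0, 0, 0], 0], [[0, 0, 0.3], [0, 0, 0], 0], [[0, 0, 0.2], [0, 0, 0], 0], [[0, 0, 0.15], [0, 0, 0], 0], [[0, 0, 0], [0, 0, 0], 0], [[0, 0, 0], [0, 0, 0], 0]]'

```text
time: 32.05
tcp_pos: [550.6, -140.7, 75.8]
tool_rot: [0.0, 0.961, 0.278, 0.0]
contact_force: [0.4, 0.5, -1.3]
finger_gap: 27.4
```

```bash
python3 -c "
from h import *
s,R=pose()"
```

```text
t 32.05 tcp [ 550.61 -140.7    75.83] a 32.3 zax [ 4.e-04 -2.e-04 -1.e+00] F [ 0.36  0.51 -1.26] M [-0.015 -0.    -0.002] gap 27.43 q6 0.557
```

No contact, in the hole. Down to seating, then check force.

Call:
step_arm --plan '[[[0, 0, 0.08], [0, 0, 0], 0], [[0, 0, 0.06], [0, 0, 0], 0], [[0, 0, 0.04], [0, 0, 0], 0], [[0, 0, 0.02], [0, 0, 0], 0], [[0, 0, 0], [0, 0, 0], 0], [[0, 0, 0], [0, 0, 0], 0]]'

```text
time: 32.65
tcp_pos: [550.5, -140.6, 69.7]
tool_rot: [0.0, 0.961, 0.278, 0.0]
contact_force: [0.4, 0.3, -1.4]
finger_gap: 27.1
```

```bash
python3 -c "
from h import *
s,R=pose()"
```

```text
t 32.65 tcp [ 550.46 -140.63   69.66] a 32.3 zax [ 1.e-04 -0.e+00 -1.e+00] F [ 0.4   0.26 -1.42] M [ 0.036 -0.004 -0.015] gap 27.15 q6 0.557
```

Call:
step_arm --plan '[[[0, 0, 0.02], [0, 0, 0], 0], [[0, 0, 0], [0, 0, 0], 0], [[0, 0, 0], [0, 0, 0], 0]]'

```text
time: 32.95
tcp_pos: [550.6, -140.7, 69.3]
tool_rot: [0.0, 0.961, 0.278, 0.0]
contact_force: [-0.4, 0.4, 1.4]
finger_gap: 27.4
```

```bash
python3 -c "
from h import *
s,R=pose()"
```

```text
t 32.95 tcp [ 550.57 -140.68   69.28] a 32.3 zax [ 3.e-04 -2.e-04 -1.e+00] F [-0.44  0.39  1.41] M [0.036 0.081 0.011] gap 27.44 q6 0.557
```

Call:
step_arm --plan '[[[0, 0, 0], [0, 0, 0], 0.35], [[0, 0, 0], [0, 0, 0], 0.5], [[0, 0, 0], [0, 0, 0], 0.6], [[0, 0, 0], [0, 0, 0], 0.6], [[0, 0, 0], [0, 0, 0], 0.6], [[0, 0, 0], [0, 0, 0], 0.6]]'

```text
time: 33.55
tcp_pos: [550.4, -140.6, 69.0]
tool_rot: [0.0, 0.961, 0.278, 0.0]
contact_force: [-0.9, -0.6, 0.1]
finger_gap: 51.1
```

```bash
python3 -c "
from h import *
s,R=pose(); cap('wrist','w16'); big('w16')"
```

```text
t 33.55 tcp [ 550.43 -140.63   69.05] a 32.3 zax [ 1.e-04 -0.e+00 -1.e+00] F [-0.89 -0.57  0.07] M [-0.024  0.008  0.018] gap 51.07 q6 0.557
```

View pics/w16b.png

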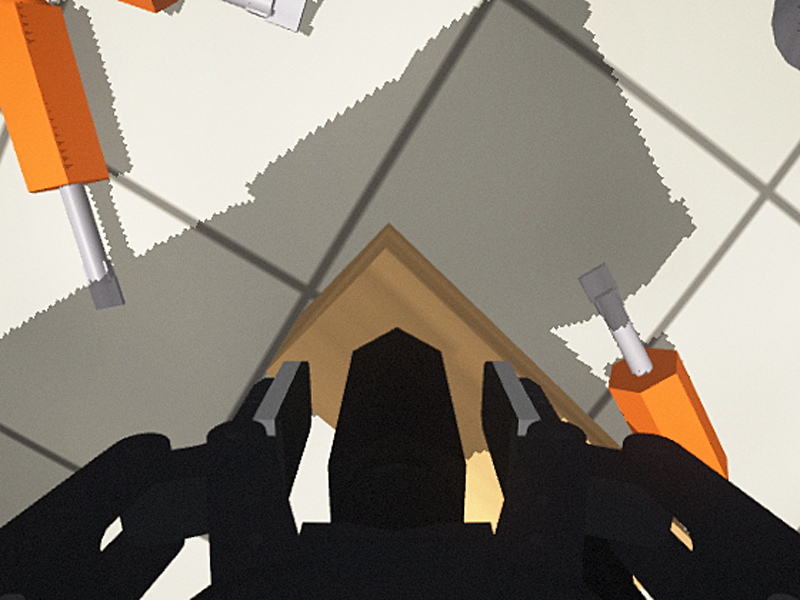

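Driver stands free between the open jaws in its hole (397,430), clear on both sides. Retreat straight up, then look.

Call:
step_arm --plan '[[[0, 0, -0.2], [0, 0, 0], 0.6], [[0, 0, -0.5], [0, 0, 0], 0.6], [[0, 0, -0.7], [0, 0, 0], 0.6], [[0, 0, -0.7], [0, 0, 0], 0.6], [[0, 0, -0.7], [0, 0, 0], 0.6], [[0, 0, -0.7], [0, 0, 0], 0.6], [[0, 0, -0.7], [0, 0, 0], 0.6], [[0, 0, -0.6], [0, 0, 0], 0.6], [[-0.5, 0, -0.3], [0, 0, 0], 0.6], [[-0.7, 0, 0], [0, 0, 0], 0.6], [[-0.7, 0, 0], [0, 0, 0], 0.6], [[-0.3, 0, 0], [0, 0, 0], 0.6], [[0, 0, 0], [0, 0, 0], 0.6], [[0, 0, 0], [0, 0, 0], 0.6]]'

```text
time: 35.0
tcp_pos: [495.0, -175.8, 222.6]
tool_rot: [0.0, 0.961, 0.278, 0.0]
contact_force: [0.4, 0.4, -0.0]
finger_gap: 51.5
```

```bash
python3 -c "
from h import *
s,R=pose(); cap('wrist','w17'); big('w17'); cap('scene','s17'); crop('s17',110,130,380,320,2.9,'s17c')"
```

```text
t 35.0 tcp [ 495.05 -175.81  222.62] a 32.29 zax [ 1.e-03 -2.e-04 -1.e+00] F [ 0.35  0.35 -0.04] M [0.051 0.029 0.014] gap 51.55 q6 0.45
```

View pics/w17b.png

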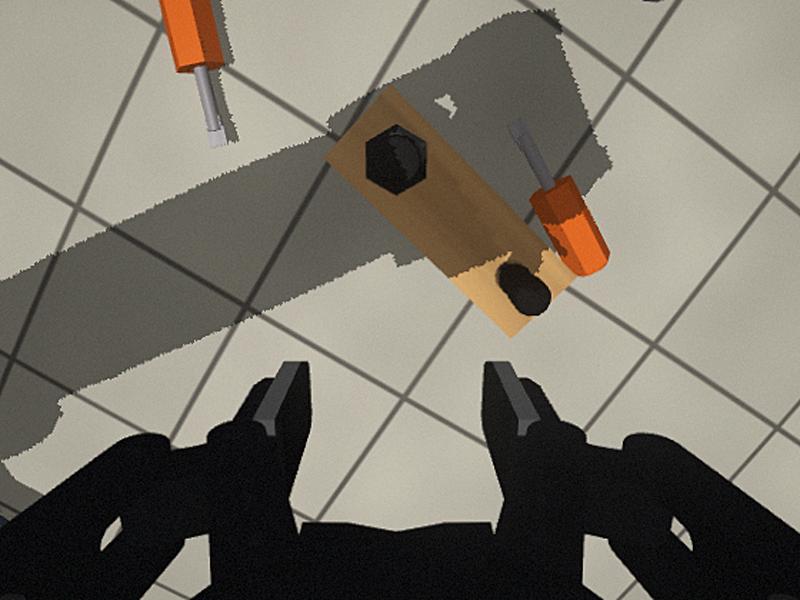

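View pics/s17c.png

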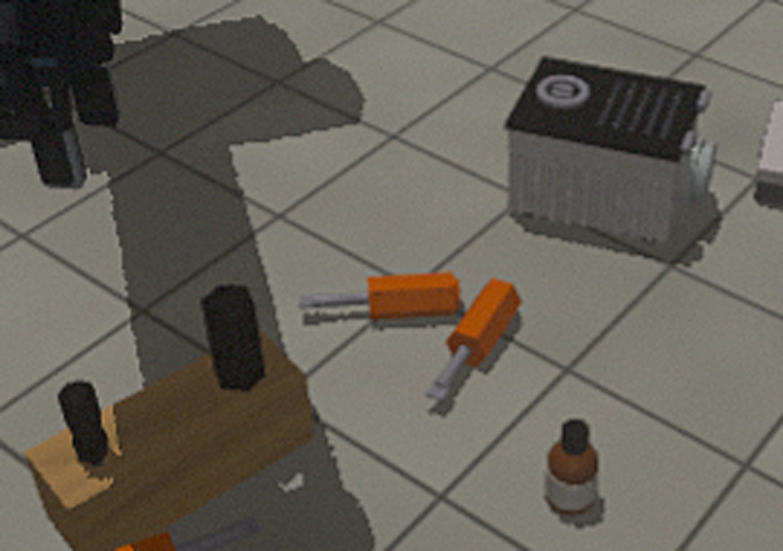

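```bash
python3 -c "
from h import *
print(ticket.job_done()); pose()"
```

```text
the job is handed in; nothing more can be done
None
the job is handed in; nothing more can be done
```

The screw is turned to its locked position, the driver is back upright in its own hole, and the job was handed in at about 35 s.

**What I did:**
- I gripped the hexagonal driver on its flats and seated the blade in the slot.
- I pressed the screw to about 3 mm. The net press on the force sensor reached about 11.4 N.
- I turned it clockwise in small steps with the blade seated, then let it spring up and returned the driver.

**Last checks:**
- **Screw position:** in the picture after lifting off, the slot lies at about 14.4–15.9° in the world. That is roughly 1.27–1.29 rad of turn, past the 1.14 locking point and at or just short of the 1.30 stop.
- **Springing up:** the spring was still pushing with about 7 N when the screw was only about 1.5 mm pressed. It had therefore risen above the 2.4 mm turning depth, into its locked notch.
- **Driver:** it stands upright in its hole, with the gripper clear of everything.

**Less certain:**
- **The stop:** it did not show as a clear rise in torque. Wrist twist read about 0.03–0.06 N m throughout with noise of similar size, so I judged the stop from the angle.
- **Press depth:** force and position gave slightly different values, about 3.1 mm and 3.5 mm.
- **Orange look-alikes:** all three toppled by themselves during my first move, while the arm was not near them. I never touched them.

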